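# Index the parts carousel, take out the long hopper bolt and screw it down in the clamp

## Task

Push the parts carousel round by its upright pins until the pocket with the longer of the two hex-headed hopper bolts is squarely at the gap in the wire hoop, and let it come to rest there. Lift that bolt out and lay it in the middle of the empty V cradle of the screw clamp, let go of it, then push the clamp arm round clockwise by its upright pin until it has screwed down tight on the bolt, and leave it so. The other three parts stay in their pockets, and the canister, scoop, grommet and wrench stay where they are.

Things in the scene. Friction and masses are not known exactly. Their poses are not given: they have to be found in the camera images.
- carousel: fixed stand of the carousel; origin on the table at the turning axis. A wire hoop (8 mm wire, 105 mm radius, 113 mm above the table) with three spokes from the central post stands over the pockets, so that parts lift out only at its gap, centred on the stand's -x (towards the robot) and open 55 degrees to either side
- deck: turning brown disc, 195 mm radius, top 45 mm above the table; origin on the table at the axis. Pockets (two black V supports each, 56 mm apart) on its +x, +y, -x, -y. Four upright steel pins on the diagonals, 45 degrees from the pockets: 14 mm thick, top 137 mm above the table, 170 mm from the axis. Turns either way, no end or detent, 1 to 2 N at a pin; stops soon after the push ends
- pickup (a point): middle of the hoop's gap, where the mid point of the wanted bolt must come: 115 mm from the turning axis towards the stand's -x, 80 mm above the table
- long_bolt_mid (a point): longer stainless hopper bolt: round shank 20 mm thick, 126 mm long, then a hex head 33 mm wide, 16 mm thick; 142 mm in all, 0.38 kg. Point: on its axis, half-way along the shank, where to grip it; x along the axis to the head. Lies in a pocket's V supports, axis 80 mm above the table and pointing at the carousel's centre, mid point 115 mm from it, 35 mm above the deck.
- short_bolt_mid (a point): shorter hopper bolt, same shape but 84 mm shank, 100 mm in all. Point: on its axis, half-way along the shank; x along the axis to the head. Lies in a pocket's V supports, axis 80 mm above the table and pointing at the carousel's centre, mid point 115 mm from it, 35 mm above the deck.
- tube_mid (a point): plain steel spacer tube, 20 mm thick, 110 mm long. Point: on its axis, half-way along; x along the axis. Lies in a pocket's V supports, axis 80 mm above the table and pointing at the carousel's centre, mid point 115 mm from it, 35 mm above the deck.
- insulator_mid (a point): chipped white ceramic insulator, 108 mm long, 20 mm core, three 36 mm ribs in the middle. Point: on its axis, half-way along; x along the axis. Lies in a pocket's V supports, axis 80 mm above the table and pointing at the carousel's centre, mid point 115 mm from it, 35 mm above the deck.
- cradle (a point): middle of the screw clamp's empty V cradle, at the height of a seated bolt's axis, 55 mm above the table. Two aluminium V supports, 10 mm thick, 33 mm either side of this point along its x; a bolt lies along x, head to either end. Between the supports 56 mm are free for fingers, down to the base plate 43 mm lower. z up, y towards the stud
- stud (a point): top of the clamp's upright threaded stud, 127 mm above the table, 95 mm from the cradle's middle along the cradle's +y: the vertical axis the clamp arm turns about
- clamp_pin (a point): top centre of the upright steel pin on the clamp arm: 14 mm thick, 60 mm tall above the arm, 125 mm from the stud's axis, its top 170 mm above the table at the start and 149 mm when tight. The arm (grey bar 150 mm long, 24 mm wide) points nearly along the cradle's +x at the start, clear of the cradle
- clamp_arm (a joint): clamp arm angle, rad: 0 raised as at the start, growing clockwise from above, coming down 12 mm per rad; at about 1.75 it points across the bolt and a rubber pad under it, 95 mm from the stud, bears on the bolt's middle; 2.0 is the end stop without a bolt. Moves at 4 to 5 N on the pin, is tight when 10 to 15 N move it no more, stays where left
- canister: screw-top canister of bushings, translucent orange with black cap, 72 mm across, 108 mm tall; a bystander, origin at its underside
- scoop: green plastic pellet scoop, about 210 mm long; a bystander, origin at its underside
- grommet: black rubber grommet ring, 80 mm across, 16 mm high; a bystander, origin at its underside
- wrench: steel wrench 190 mm long, lying flat; a bystander, origin at its underside
There are look-alikes about, which are no part of the job. Leave any brown look-alike of the part that bears tube_mid alone.

How it is judged (in metres and radians):
On the way, in this order (a step that is already met when the one before it is completed fails the run):
1. the long bolt, still in its pocket, is at rest at the gap in the hoop (mid point within 20 mm of the pick-up point) (horizontal distance between long_bolt_mid and pickup below 0.02 m and height (world z) of long_bolt_mid between 0.072 and 0.088 m and linear speed of long_bolt below 0.02 m/s), for 0.2 s.
2. the bolt is lifted clear of the carousel (height (world z) of long_bolt_mid above 0.125 m), for 0.1 s.
3. the bolt lies in the cradle, released, the clamp arm still off it (x of long_bolt_mid in the frame of cradle between -0.02 and 0.02 m and y of long_bolt_mid in the frame of cradle between -0.006 and 0.006 m and z of long_bolt_mid in the frame of cradle between -0.005 and 0.005 m and angle between the x axis of long_bolt_mid and the x axis of cradle, either way round below 0.08 rad and contact force between each of the fingers, clamp_arm and long_bolt below 0.2 N), for 0.2 s.
4. the clamp arm is screwed down tight on the bolt (contact force between clamp_arm and long_bolt above 2 N and value of joint clamp_arm above 1.45 rad), for 0.1 s.
At the end, for the whole second after the job is handed in: long bolt at rest and released in the cradle (20 mm along, 6 mm across, 5 mm in height, 0.08 rad), clamp arm over it bearing on it with over 2 N by itself; short bolt, tube and insulator in their pockets (115 +- 20 mm from the axis, height within 8 mm) (all of step 4 and x of long_bolt_mid in the frame of cradle between -0.02 and 0.02 m and y of long_bolt_mid in the frame of cradle between -0.006 and 0.006 m and z of long_bolt_mid in the frame of cradle between -0.005 and 0.005 m and angle between the x axis of long_bolt_mid and the x axis of cradle, either way round below 0.08 rad and contact force between the fingers and long_bolt below 0.2 N and horizontal distance between short_bolt_mid and carousel between 0.095 and 0.135 m and height (world z) of short_bolt_mid between 0.072 and 0.088 m and horizontal distance between tube_mid and carousel between 0.095 and 0.135 m and height (world z) of tube_mid between 0.072 and 0.088 m and horizontal distance between insulator_mid and carousel between 0.095 and 0.135 m and height (world z) of insulator_mid between 0.072 and 0.088 m and linear speed of long_bolt below 0.02 m/s); the robot touches nothing.
It fails at once if the canister is moved by more than 40 mm (distance of canister from where it was at the start of the episode above 0.04 m).
It fails at once if the scoop is moved by more than 40 mm (distance of scoop from where it was at the start of the episode above 0.04 m).
It fails at once if the grommet is moved by more than 40 mm (distance of grommet from where it was at the start of the episode above 0.04 m).
It fails at once if the wrench is moved by more than 40 mm (distance of wrench from where it was at the start of the episode above 0.04 m).
It fails at once if a part other than the long bolt is lifted or thrown out of its pocket (height (world z) of any of short_bolt_mid, tube_mid, insulator_mid above 0.11 m or height (world z) of any of short_bolt_mid, tube_mid, insulator_mid below 0.05 m).
It also fails if it takes over 72 s, if anything falls off the work surface, if the arm or the gripper's body presses on something with over 40 N, if the wrist force passes 120 N, or if a joint passes its speed limit or range.

## Robot

A 6-joint arm with a two-finger parallel gripper is mounted at the origin on the work surface. World frame = base frame: x ahead of the robot, y to its left, z up, the work surface at z = 0. Lengths are in m, angles in degrees, forces in N, time in s.
With the tool pointing down it reaches from about 0.3 to 0.875 m from the base axis. Payload 6.4 kg.
Tool frame: the origin (TCP) lies where the fingers leave the gripper's body, on its centre line; the fingertips stand 73 mm ahead of it and the grasp point (between the pads) lies 54 mm ahead of it; z points along the fingers, y is the direction in which the jaws open and shut (so a half turn about z gives the same grasp; the last joint's range is limited). The gripper opens to 85 mm and grips with 20 to 120 N. Pads are 22 mm wide; open, the fingers measure 114 mm over their backs; the gripper's body (76 mm by 85 mm) begins 54 mm behind the grasp point. The pads swing forward as they close: fully open they stand 13 mm farther back than shut.
Start: joints at [53.669, 10.359, 92.074, -0, 77.567, -11.82], TCP at [0.239, 0.523, 0.304] pointing down, gripper open.
Joint ranges: [-171.53, 171.53], [-51.25, 118.39], [17.06, 147.69], [-65.23, 245.23], [0, 150.52], [-178.68, 178.68]. Speed limits (degrees/s): [147.25, 147.25, 172.46, 180, 180, 180].

## Interface

Orientations are given as [roll, pitch, yaw] about the fixed x, y, z axes, in that order (R = Rz(yaw) Ry(pitch) Rx(roll)).
In Python, from bench import sense, cams, workorder gives the robot as it stands.
- The arm moves only by the tool move_arm, never from a script. Its argument "rows" is a list of rows, each a list of 7 numbers: the shift along the world's x, y, z in cm, then the turn, a rotation vector about the world's x, y, z in degrees, then the opening, from 0 (shut) to 1 (fully open). A call has 1 to 12 rows; each row shifts and turns the commanded pose from where the row before left it; what a row does not reach is not made up. A row lasts 1/10 s, in which the tool goes at most 50 mm and 8.59 degrees, less where a joint would pass 70% of its speed; a pose out of reach is approached as far as the arm can. A call is refused whole if a number of a shift passes 5 or a number of a turn 8.59, either way. A call with a gripper value outside its range is refused whole. The fingers move at their own pace and stop on an object; "newtons" is the grip in N (left out, the last holds). Time passes only in rows, so rows that do not move let the fingers close. It gives the time, the measured TCP pose, the force and the opening at its end, in the units of the state.
- sense(): the state, without advancing time (a new reading comes with each control period).
- cams.grab_frame(name): name is "side" or "top" or "wrist"; returns a dict with "color" (384x512x3 uint8, red, green, blue), "fx", "fy", "cx", "cy" (pixels), "extrinsics" (4x4, takes a point from world to camera coordinates). Camera axes: x right, y up, looking along -z (the intrinsics and any distortion apply to the point x, -y, -z); pixel columns grow to the right and rows downward; lengths in m; the calibration is good to about 2 mm. A picture is of the moment at which its call begins. There is no depth.
- workorder.sign_off(): hands the job in, once; it reports no verdict.
The state is a dict: "time": time; "joint_pos": joint angles; "joint_vel": joint speeds; "joint_torque": joint torques, N m; "ee_pos": TCP position; "orientation": TCP orientation; "wrist_force": force on the tool from outside, world axes, zero at the start; "wrist_torque": the same for the moment, N m; "grip_width": finger opening in m.
Only numpy, scipy, OpenCV 4.12 (cv2) and the standard library are available. Lean on these libraries where they do the work, as an engineer would, in place of code of your own. Each camera call takes 0.05 s, during which the arm holds its last target.

## Working session

There is one attempt and no reset: what is moved stays moved. The work goes in short steps, Python scripts to look and compute and a tool call to move; the robot and the scene stay as the last step left them, time stands still between calls to the robot, and variables do not carry over. Pictures are saved under pics/ and viewed, and the job is handed in when it is done.

Besides the shell and the picture viewer there is one more tool, called after "Request:" in YAML: its name, and indented under it one key for each argument. move_arm: Moves the arm, as the interface text tells. Its arguments: {"type":"object","properties":{"rows":{"type":"array"},"newtons":{"type":"number"}},"required":["rows"]}

```bash
ls; mkdir -p pics
python3 - <<'E'
from bench import sense,cams
import cv2
print(sense())
for n in ("side","top","wrist"):
    f=cams.grab_frame(n); cv2.imwrite(f"pics/{n}0.png",cv2.cvtColor(f["color"],cv2.COLOR_RGB2BGR)); print(n,f["fx"],f["fy"],f["cx"],f["cy"],f["extrinsics"].tolist() if hasattr(f["extrinsics"],'tolist') else f["extrinsics"], [k for k in f])
E
```

```text
pics
{'time': 0.0, 'joint_pos': array([ 5.36687651e+01,  1.04015358e+01,  9.21314030e+01, -1.75825542e-03,
        7.75644669e+01, -1.18205416e+01]), 'joint_vel': array([-0.08165859,  0.0446656 , -0.04001276,  0.08640597, -0.02641518,
        0.03319087]), 'joint_torque': array([ 7.45297848e-05, -4.44886529e+01, -3.51330113e+01, -3.96994874e-04,
        9.32117400e-03,  2.38616065e-05]), 'ee_pos': array([0.23829078, 0.52284527, 0.30298967]), 'orientation': array([-1.79904308e+02, -1.82732793e-02,  1.55489672e+02]), 'wrist_force': array([ 0.49069349, -0.50717666, -0.33304488]), 'wrist_torque': array([-0.01166739, -0.0280773 , -0.04544825]), 'grip_width': 0.08510888355024103}
side 382.89889096300163 382.89889096300163 250.03176982807193 190.5509594870183 [[0.941881310607233, -0.3355000157555636, -0.017301333960630823, -0.45963798309265186], [0.21079980552429556, 0.5501290470367283, 0.8080355645622166, -0.1868884780809249], [-0.2615779782774534, -0.7647207144013282, 0.5888796059007328, -1.3203526083263357], [0.0, 0.0, 0.0, 1.0]] ['color', 'fx', 'fy', 'cx', 'cy', 'extrinsics']
top 369.32854129180816 369.32854129180816 260.77898265002796 195.31942749729959 [[0.029523689908424567, -0.9995013027279961, 0.01120257020643056, -0.07040933639146492], [0.9872785032688218, 0.030910749947330732, 0.15596692765124553, -0.5038914001259165], [-0.1562354272163215, 0.0064553375382236, 0.9876987495688152, -1.1780462515831551], [0.0, 0.0, 0.0, 1.0]] ['color', 'fx', 'fy', 'cx', 'cy', 'extrinsics']
wrist 317.9764008720162 317.9764008720162 256.0244910727024 190.08717987117856 [[0.41553357158025195, 0.9095760365353074, -0.0018123604725291014, -0.5729892202187092], [-0.8750491438370672, 0.39921482361821853, -0.2737088242521453, 0.03510953342174736], [-0.24823546636163193, 0.11532110979433612, 0.9618108935107916, -0.3790607535102485], [0.0, 0.0, 0.0, 1.0]] ['color', 'fx', 'fy', 'cx', 'cy', 'extrinsics']
```

View pics/top0.png

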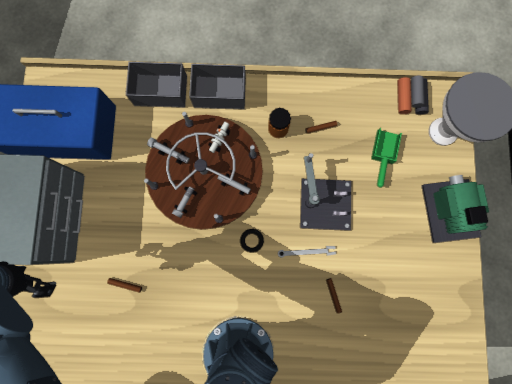

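View pics/side0.png

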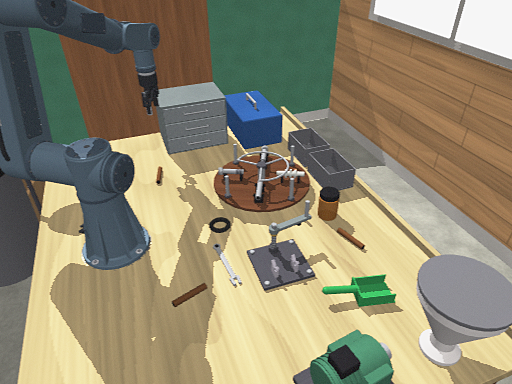

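View pics/wrist0.png

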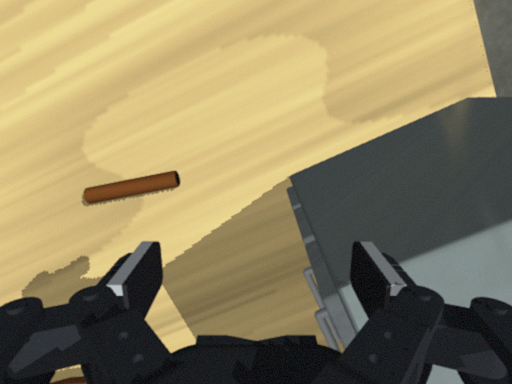

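```bash
cat > h.py <<'E'
import numpy as np,cv2
from bench import sense,cams
def grab(n): return cams.grab_frame(n)
def save(f,name,box=None,k=1):
    im=cv2.cvtColor(f["color"],cv2.COLOR_RGB2BGR)
    if box: x0,y0,x1,y1=box; im=im[y0:y1,x0:x1]
    im=cv2.resize(im,None,fx=k,fy=k,interpolation=cv2.INTER_CUBIC)
    cv2.imwrite("pics/"+name,im)
def px2w(f,u,v,z):
    E=np.array(f["extrinsics"]);R=E[:3,:3];t=E[:3,3]
    d=R.T@np.array([(u-f["cx"])/f["fx"],-(v-f["cy"])/f["fy"],-1.0]);c=-R.T@t
    return c+d*(z-c[2])/d[2]
def w2px(f,p):
    E=np.array(f["extrinsics"]);q=E[:3,:3]@np.array(p)+E[:3,3]
    return np.array([f["cx"]+f["fx"]*q[0]/-q[2], f["cy"]-f["fy"]*q[1]/-q[2]])
E
python3 - <<'E'
from h import *
f=grab("top"); save(f,"t1.png",(140,105,270,235),4.6); save(f,"t2.png",(280,140,370,240),6)
f=grab("side"); save(f,"s1.png",(205,135,345,220),5.5);save(f,"s2.png",(235,190,335,300),5.4)
E
```

```text
(no output)
```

View pics/t1.png

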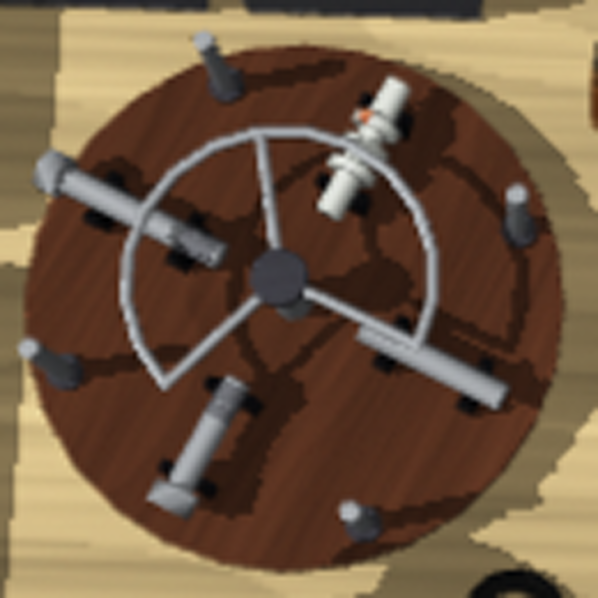

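View pics/t2.png

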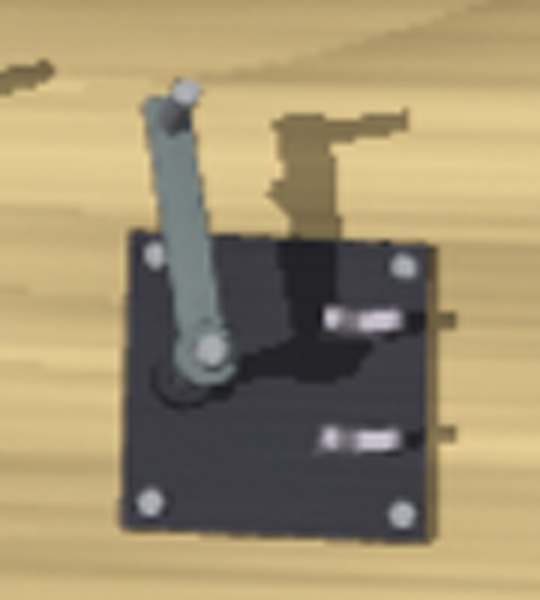

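View pics/s1.png

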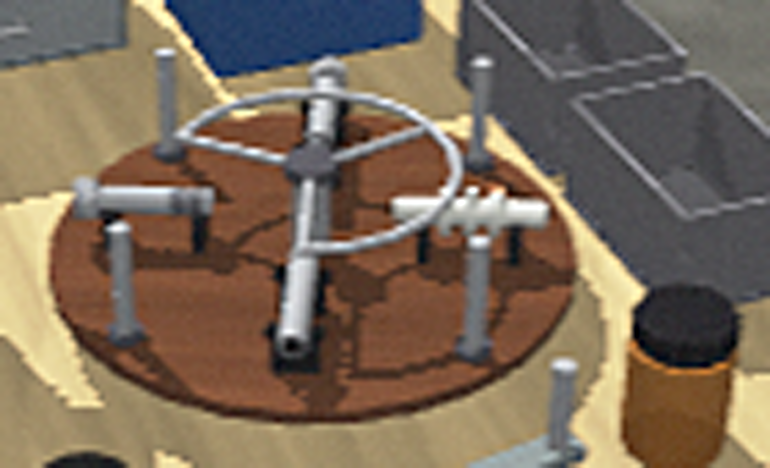

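View pics/s2.png

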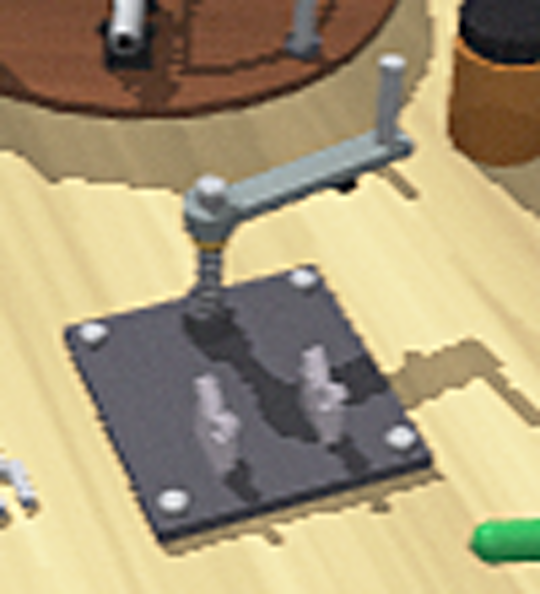

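Run:
```python
from h import *
f=grab("top")
T=lambda u,v,z:px2w(f,140+(u+.5)/4.6-.5,105+(v+.5)/4.6-.5,z)
def show(n,p): print(n,np.round(p,4))
pins=[T(205,40,.137),T(517,194,.137),T(350,510,.137),T(30,347,.137)]
for p in pins: show("pin",p)
c=np.mean(pins,0);show("c from pins",c)
# deck ellipse
for n,u,v,z in (("hoop end L",164,386,.113),("hoop end R",418,342,.113),("post",277,275,.113),("hub117",277,275,.117)): 
    p=T(u,v,z);show(n,p);print(np.degrees(np.arctan2(p[1]-c[1],p[0]-c[0])),np.hypot(*(p-c)[:2]))
for n,a,b in (("long",(52,172),(222,255)),("short",(170,500),(238,382)),("tube",(362,330),(503,395)),("ins",(397,82),(332,212))):
    p=T(*a,.08);q=T(*b,.08);m=(p+q)/2;show(n,m);print(np.hypot(*(p-q)[:2]),np.degrees(np.arctan2(m[1]-c[1],m[0]-c[0])),np.hypot(*(m-c)[:2]))
for p in pins: print(np.degrees(np.arctan2(p[1]-c[1],p[0]-c[0])),np.hypot(*(p-c)[:2]))
S=lambda u,v,z:px2w(f,280+(u+.5)/6-.5,140+(v+.5)/6-.5,z)
show("clamp pin",S(185,92,.170));show("stud",S(210,349,.127))
show("screws",[S(155,254,.012),S(404,266,.012),S(150,502,.012),S(402,515,.012)])
show("V",[S(363,320,.055),S(360,438,.055)])
g=grab("side");
S2=lambda u,v,z:px2w(g,235+(u+.5)/5.4-.5,190+(v+.5)/5.4-.5,z)
show("side clamp pin",S2(393,62,.170));show("side stud",S2(210,187,.127))
S1=lambda u,v,z:px2w(g,205+(u+.5)/5.5-.5,135+(v+.5)/5.5-.5,z)
sp=[S1(166,54,.137),S1(481,63,.137),S1(480,242,.137),S1(119,228,.137)]
show("side pins",sp);show("c",np.mean(sp,0))
```

```text
pin [0.7431 0.1933 0.137 ]
pin [ 0.6416 -0.0228  0.137 ]
pin [0.425 0.079 0.137]
pin [0.5265 0.2955 0.137 ]
c from pins [0.584  0.1362 0.137 ]
hoop end L [0.5073 0.2109 0.113 ]
135.8036313016923 0.10710067063664892
hoop end R [0.5429 0.0413 0.113 ]
-113.44494344986838 0.10345036837182918
post [0.5863 0.1392 0.113 ]
52.48315887004973 0.0037349808541542705
hub117 [0.5854 0.1385 0.117 ]
60.253250423368755 0.002652098818703723
long [0.6355 0.2457 0.08  ]
0.13569800364625792 64.80566259285675 0.12095897834427664
short [0.4755 0.1883 0.08  ]
0.09339943449066813 154.38355912223494 0.12037931783280113
tube [0.5354 0.0334 0.08  ]
0.10871813553708091 -115.31899272292668 0.11382374645375903
ins [0.6897 0.0877 0.08  ]
0.10577985568544379 -24.690646209646097 0.11623987439600854
19.725961087124027 0.16892414083742843
-70.0981272137379 0.16911626615508155
-160.22022363182614 0.16904687231279383
109.86019130002234 0.1692747115146494
clamp pin [ 0.6124 -0.1993  0.17  ]
stud [ 0.4897 -0.2193  0.127 ]
screws [[ 0.5611 -0.2055  0.012 ]
 [ 0.5586 -0.3468  0.012 ]
 [ 0.4204 -0.2042  0.012 ]
 [ 0.4175 -0.3447  0.012 ]]
V [[ 0.5195 -0.3138  0.055 ]
 [ 0.4548 -0.3119  0.055 ]]
side clamp pin [ 0.6123 -0.2057  0.17  ]
side stud [ 0.488  -0.2257  0.127 ]
side pins [[ 0.5252  0.287   0.137 ]
 [ 0.7411  0.1877  0.137 ]
 [ 0.6411 -0.0285  0.137 ]
 [ 0.4237  0.073   0.137 ]]
c [0.5828 0.1298 0.137 ]
```

The top view shows four candidates on the carousel, in enlarged-crop pixels:

| Part | Crop pixels | Measured length |
|---|---|---|
| Hex-headed bolt, upper left | (52,172)–(222,255) | about 136 mm |
| Hex-headed bolt, lower left | (170,500)–(238,382) | about 93 mm |
| Tube | (362,330)–(503,395) | – |
| White insulator | (365,150) | – |

The upper-left bolt is the long one. It sits at azimuth 65° and the hoop gap is centred at about 191°, so the deck must turn about +126° counter-clockwise. I'll do that with the pin at azimuth 110°. First I move above that pin.

Request:
move_arm:
  rows:
    - [0,-4.5,0,0,0,-6,1]
    - [1,-4.5,0,0,0,-6,0.6]
    - [3.8,-3,0,0,0,-6,0.6]
    - [4.5,-3,0,0,0,-6,0.6]
    - [4.5,-3,0,0,0,-6,0.6]
    - [4.5,-2,0,0,0,-6,0.6]
    - [4.5,-2,0,0,0,-5,0.6]
    - [3,-1.2,-1,0,0,-4.5,0.6]
    - [0,0,-1,0,0,0,0.6]
    - [0,0,0,0,0,0,0.6]

```text
time: 1.35
ee_pos: [0.4891, 0.2949, 0.2817]
orientation: [-179.8, -0.0, 109.9]
wrist_force: [-0.4, 1.0, -1.1]
grip_width: 0.0512
```

Run:
```python
from h import *
f=grab("wrist"); save(f,"w1.png",None,1.5)
g=grab("side"); save(g,"s3.png",None,1.5)
s=sense();print(s['time'],s['ee_pos'],s['orientation'],s['grip_width'],f["extrinsics"])
for p in ([.5258,.2925,.137],[.5258,.2955,.137],[.525,.287,.137]): print(w2px(f,p)*1.5)
```

```text
1.45 [0.48867667 0.29610245 0.28349454] [-1.79911522e+02 -2.02688008e-02  1.10067036e+02] 0.05104147503537931 [[ 0.94027258  0.3403987  -0.00402535 -0.55836273]
 [-0.32843736  0.90399533 -0.27371762 -0.07576649]
 [-0.08953422  0.25869125  0.96180167 -0.38970155]
 [ 0.          0.          0.          1.        ]]
[456.9250038  329.92620789]
[459.30346339 324.41907767]
[451.07211926 339.40018595]
```

View pics/w1.png

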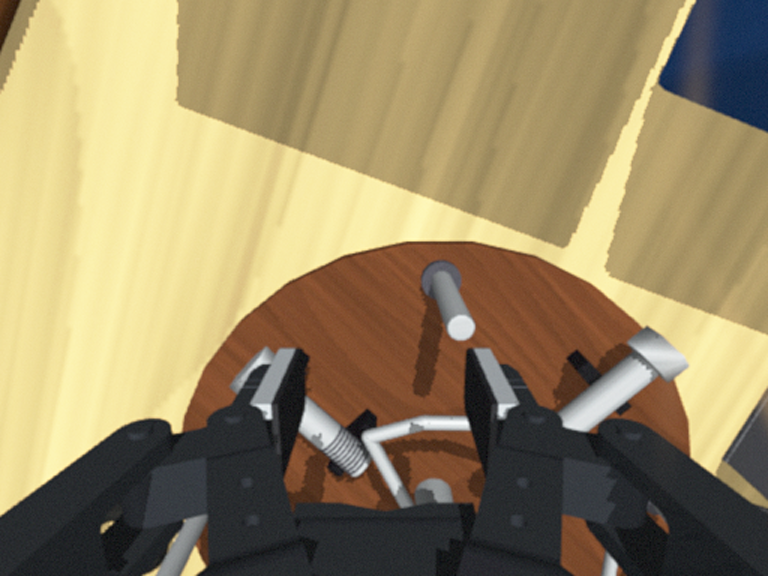

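The wrist view shows the pin top at (461,327). That matches the top-camera estimate, about (0.527, 0.2935). I'll move over it and go down with the pin between the fingers.

Request:
move_arm:
  rows:
    - [3.8,-0.3,0,0,0,0,0.6]
    - [0,0,-3,0,0,0,0.6]
    - [0,0,-4,0,0,0,0.6]
    - [0,0,-3.4,0,0,0,0.6]
    - [0,0,-1,0,0,0,0.6]
    - [0,0,0,0,0,0,0.4]
    - [0,0,0,0,0,0,0.25]
    - [0,0,0,0,0,0,0.25]
  newtons: 20

```text
time: 2.25
ee_pos: [0.5289, 0.2935, 0.1726]
orientation: [179.8, 0.0, 110.0]
wrist_force: [0.2, 0.1, 0.1]
grip_width: 0.0217
```

Run:
```python
from h import *
f=grab("wrist"); save(f,"w2.png",None,1.2)
s=sense();print(s['time'],s['ee_pos'],s['orientation'],s['grip_width'],s['wrist_force'])
c=np.array([.585,.135]); r=.17
# path: phi 109.9 -> 236.3
N=24; ph=np.radians(np.linspace(109.9,236.3,N+1)); P=c+r*np.c_[np.cos(ph),np.sin(ph)]
print(np.round(np.diff(P,axis=0)*100,1).tolist(), 126.4/N, P[-1])
```

```text
2.3 [0.52885899 0.29334007 0.17233954] [1.79770446e+02 7.78794437e-03 1.10014642e+02] 0.02145070360325398 [-0.40488145  0.35597482 -0.51227652]
[[-1.4, -0.6], [-1.4, -0.7], [-1.3, -0.9], [-1.2, -1.0], [-1.1, -1.1], [-1.0, -1.2], [-0.9, -1.3], [-0.8, -1.3], [-0.7, -1.4], [-0.5, -1.5], [-0.4, -1.5], [-0.3, -1.5], [-0.1, -1.6], [0.0, -1.6], [0.2, -1.6], [0.3, -1.5], [0.5, -1.5], [0.6, -1.4], [0.7, -1.4], [0.8, -1.3], [1.0, -1.2], [1.1, -1.1], [1.2, -1.0], [1.3, -0.9]] 5.266666666666667 [ 0.49067645 -0.0064322 ]
```

View pics/w2.png

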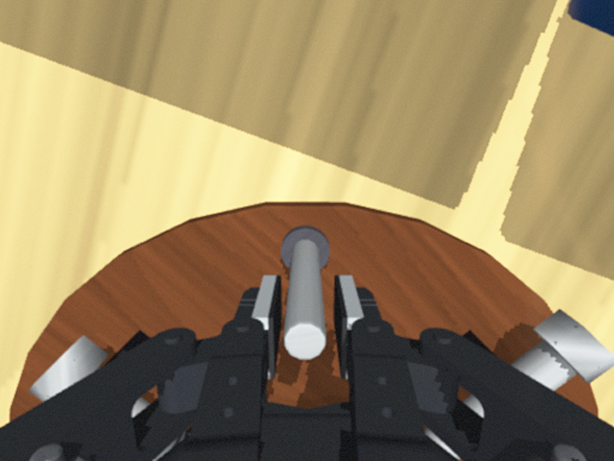

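The pin stands centred between the fingers at (305,340). I'll drive it round its arc, turning the tool with it.

Request:
move_arm:
  rows:
    - [-1.4,-0.6,0,0,0,5.3,0.25]
    - [-1.4,-0.7,0,0,0,5.3,0.25]
    - [-1.3,-0.9,0,0,0,5.3,0.25]
    - [-1.2,-1.0,0,0,0,5.3,0.25]
    - [-1.1,-1.1,0,0,0,5.3,0.25]
    - [-1.0,-1.2,0,0,0,5.3,0.25]
    - [-0.9,-1.3,0,0,0,5.3,0.25]
    - [-0.8,-1.3,0,0,0,5.3,0.25]
    - [-0.7,-1.4,0,0,0,5.3,0.25]
    - [-0.5,-1.5,0,0,0,5.3,0.25]
    - [-0.4,-1.5,0,0,0,5.3,0.25]
    - [-0.3,-1.5,0,0,0,5.3,0.25]

```text
time: 3.5
ee_pos: [0.4187, 0.1525, 0.1716]
orientation: [179.9, 0.2, 173.8]
wrist_force: [2.1, 1.7, -0.1]
grip_width: 0.0215
```

Run:
```python
from h import *
f=grab("wrist"); save(f,"w3.png",None,1.2)
s=sense();print(s['time'],s['ee_pos'],s['orientation'],s['grip_width'],s['wrist_force'])
```

```text
3.55 [0.41819953 0.15102978 0.17126131] [-1.79981273e+02  1.59406134e-01  1.74058120e+02] 0.02142521073014062 [ 0.11719011 -0.2428096  -0.87193346]
```

View pics/w3.png

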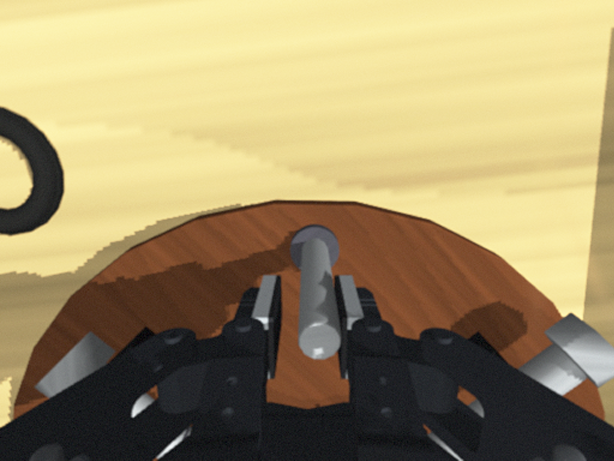

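Still caged and tracking its arc. Second half.

Request:
move_arm:
  rows:
    - [-0.1,-1.6,0,0,0,5.3,0.25]
    - [0.0,-1.6,0,0,0,5.3,0.25]
    - [0.2,-1.6,0,0,0,5.3,0.25]
    - [0.3,-1.5,0,0,0,5.3,0.25]
    - [0.5,-1.5,0,0,0,5.3,0.25]
    - [0.6,-1.4,0,0,0,5.3,0.25]
    - [0.7,-1.4,0,0,0,5.3,0.25]
    - [0.8,-1.3,0,0,0,5.3,0.25]
    - [1.0,-1.2,0,0,0,5.3,0.25]
    - [1.1,-1.1,0,0,0,5.3,0.25]
    - [1.2,-1.0,0,0,0,5.3,0.25]
    - [1.3,-0.9,0,0,0,5.3,0.25]

```text
time: 4.75
ee_pos: [0.4944, -0.0085, 0.1708]
orientation: [-180.0, 0.0, -122.7]
wrist_force: [-0.8, 2.0, 0.9]
grip_width: 0.0213
```

Request:
move_arm:
  rows:
    - [0,0,0,0,0,0,0.25]
    - [0,0,0,0,0,0,0.2]
    - [0,0,0,0,0,0,0.2]

```text
time: 5.05
ee_pos: [0.4932, -0.0077, 0.1701]
orientation: [180.0, 0.0, -122.9]
wrist_force: [0.4, 0.5, 1.0]
grip_width: 0.0169
```

Run:
```python
from h import *
f=grab("top"); save(f,"t3.png",(140,105,270,235),4.6)
s=sense();print(s['time'],s['ee_pos'],s['orientation'],s['grip_width'],s['wrist_force'])
```

```text
5.1 [ 0.49311328 -0.00764517  0.16995137] [ 1.79960692e+02 -2.53743264e-03 -1.22890531e+02] 0.01681341462857597 [-0.72472579  0.23374859 -0.62767817]
```

View pics/t3.png

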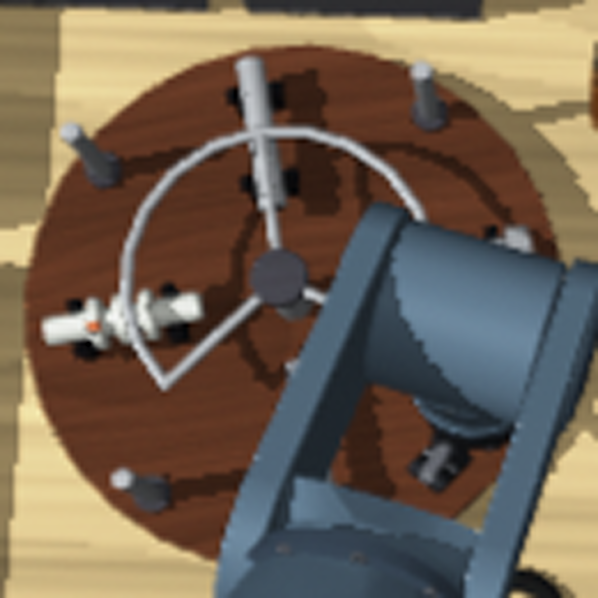

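Run:
```python
from h import *
f=grab("top")
T=lambda u,v,z:px2w(f,140+(u+.5)/4.6-.5,105+(v+.5)/4.6-.5,z)
c=np.array([.584,.1362])
for u,v,e in ((422,72,-33.7),(72,132,56.3),(122,480,146.2)):
    p=T(u,v,.137);print(p,np.degrees(np.arctan2(p[1]-c[1],p[0]-c[0])),e)
```

```text
[0.7252533  0.04465985 0.137     ] -32.94552715517495 -33.7
[0.67498914 0.27871901 0.137     ] 57.44440944594559 56.3
[0.44006707 0.22869612 0.137     ] 147.27384238012743 146.2
```

The deck is within about 1° of square and at rest. I'll open, lift off, and go over the long bolt.

Request:
move_arm:
  rows:
    - [0,0,0,0,0,0,0.5]
    - [0,0,0,0,0,0,0.5]
    - [0,0,3,0,0,0,0.5]
    - [0,0,4,0,0,0,0.5]
    - [-0.5,1.5,1,0,0,-7.5,0.6]
    - [-0.5,2.0,0,0,0,-7.5,0.6]
    - [-0.5,2.0,0,0,0,-7.5,0.6]
    - [-0.3,2.0,0,0,0,-7.5,0.6]
    - [-0.3,2.2,0,0,0,-7.5,0.6]
    - [0,2.2,0,0,0,-7.4,0.6]
    - [0,0,0,0,0,0,0.6]

```text
time: 6.25
ee_pos: [0.4722, 0.1127, 0.2499]
orientation: [180.0, -0.0, -167.7]
wrist_force: [0.1, -1.1, -0.3]
grip_width: 0.0513
```

Run:
```python
from h import *
f=grab("wrist"); save(f,"w4.png",None,1.5)
s=sense();print(s['time'],s['ee_pos'],s['orientation'],s['grip_width'],s['wrist_force'])
np.save('w4.npy',f['extrinsics'])
a=np.radians(192.2);u=np.array([np.cos(a),np.sin(a)]);c=np.array([.5845,.135])
for r in (.052,.115,.178,.194): print(r,w2px(f,[*(c+r*u),.08])*1.5)
```

```text
6.3 [0.47241585 0.11158723 0.24982637] [-1.79995258e+02 -1.27509883e-02 -1.67498515e+02] 0.051303022390108234 [-0.7083603  -0.01548811 -0.24941453]
0.052 [381.98744175 395.45685808]
0.115 [381.9092076  287.37033854]
0.178 [381.81936899 163.25135994]
0.194 [381.79439018 128.74121467]
```

View pics/w4.png

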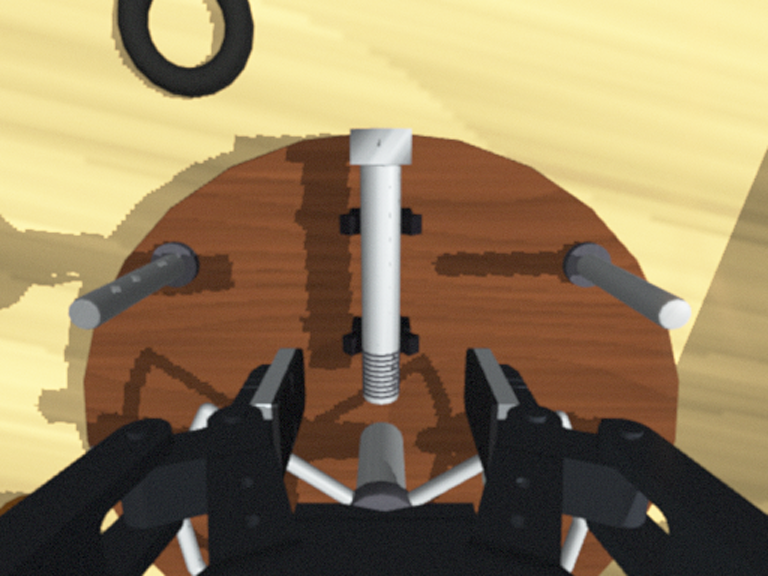

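The picture confirms the long bolt: hex head at (381,145), thread end at (381,400), squarely at the gap and centred between the fingers, just as predicted. Now I go down and grip.

Request:
move_arm:
  rows:
    - [0,-0.1,-3,0,0,0,0.6]
    - [0,0,-4,0,0,0,0.6]
    - [0,0,-3,0,0,0,0.6]
    - [0,0,-1.6,0,0,0,0.6]
    - [0,0,0,0,0,0,0.6]
    - [0,0,0,0,0,0,0.3]
    - [0,0,0,0,0,0,0.1]
    - [0,0,0,0,0,0,0.1]
    - [0,0,0,0,0,0,0.1]
  newtons: 50

```text
time: 7.2
ee_pos: [0.4738, 0.1096, 0.1354]
orientation: [-179.9, 0.2, -167.7]
wrist_force: [-1.1, -0.3, 6.1]
grip_width: 0.0186
```

Run:
```python
from h import *
f=grab("wrist"); save(f,"w5.png",None,1.2)
s=sense();print(s['time'],s['ee_pos'],s['orientation'],s['grip_width'],s['wrist_force'])
```

```text
7.25 [0.47378903 0.10962085 0.13538146] [-1.79944517e+02  1.56462281e-01 -1.67677572e+02] 0.018519190920693738 [-0.76032725 -0.63693351  5.6763768 ]
```

View pics/w5.png

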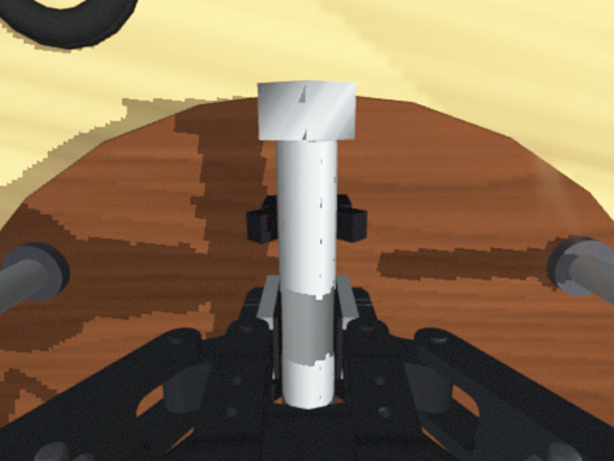

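Request:
move_arm:
  rows:
    - [0,0,2,0,0,0,0.1]
    - [0,0,3,0,0,0,0.1]
    - [0,0,4,0,0,0,0.1]
    - [0,0,4,0,0,0,0.1]
    - [0,0,0,0,0,0,0.1]

```text
time: 7.75
ee_pos: [0.4756, 0.1098, 0.2698]
orientation: [-179.9, 0.6, -167.7]
wrist_force: [2.5, -0.4, -4.4]
grip_width: 0.0181
```

Request:
move_arm:
  rows:
    - [0,-2,0,0,0,0,0.1]
    - [0,-4,0,0,0,-1.3,0.1]
    - [0,-4,0,0,0,-2,0.1]
    - [0.3,-4,0,0,0,-2,0.1]
    - [0.3,-4,0,0,0,-2,0.1]
    - [0.3,-4,0,0,0,-2,0.1]
    - [0.3,-4,0,0,0,-2,0.1]
    - [0.1,-4,0,0,0,-2,0.1]
    - [0,-4,0,0,0,0,0.1]
    - [0,-4,0,0,0,0,0.1]
    - [0,-3,0,0,0,0,0.1]
    - [0,-1.3,0,0,0,0,0.1]

```text
time: 8.95
ee_pos: [0.4848, -0.3156, 0.2622]
orientation: [180.0, -0.1, 178.9]
wrist_force: [-0.9, -0.4, -4.2]
grip_width: 0.0182
```

Request:
move_arm:
  rows:
    - [0,0,0,0,0,0,0.1]
    - [0,0,0,0,0,0,0.1]

```text
time: 9.15
ee_pos: [0.4854, -0.3122, 0.2627]
orientation: [179.9, -0.1, 179.0]
wrist_force: [-0.1, 0.5, -4.3]
grip_width: 0.0185
```

Run:
```python
from h import *
f=grab("wrist"); save(f,"w6.png",None,1.5)
s=sense();print(s['time'],s['ee_pos'],s['orientation'],s['grip_width'],s['wrist_force'])
for p in ([.4872,-.3129,.055],[.52,-.3129,.055],[.454,-.3129,.055],[.4897,-.2193,.127]): print(p,w2px(f,p)*1.5)
f=grab("side"); save(f,"s4.png",None,1.5)
```

```text
9.2 [ 0.48554344 -0.31178634  0.26298121] [ 1.79894206e+02 -6.62363654e-02  1.79031790e+02] 0.018833914453631792 [ 0.80295916  0.00681212 -5.02227228]
[0.4872, -0.3129, 0.055] [383.84208938 273.86619624]
[0.52, -0.3129, 0.055] [384.8224883  325.08488637]
[0.454, -0.3129, 0.055] [382.78550468 218.6673544 ]
[0.4897, -0.2193, 0.127] [588.95294022 314.76640709]
```

View pics/w6.png

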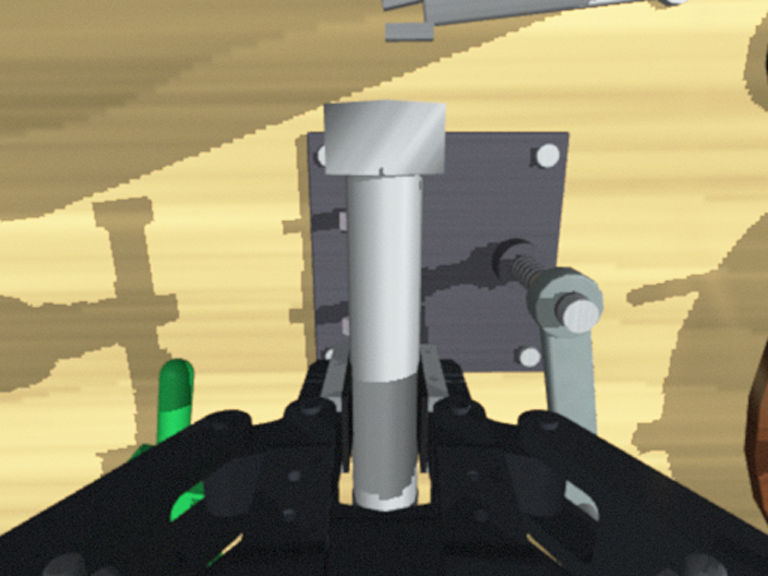

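View pics/s4.png

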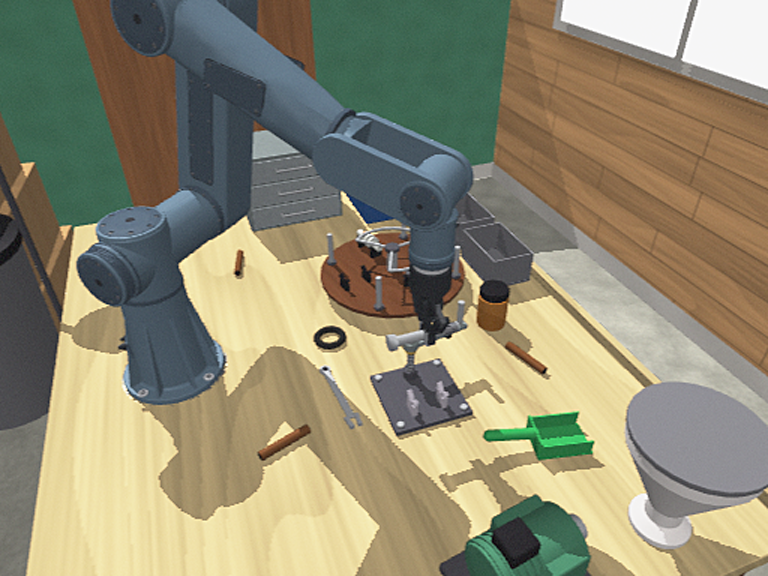

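The wrist view shows the stud top at (578,313), but the top-camera estimate predicts (589,315). That is about 5 mm in y, so I'll shift sideways to see the V supports unobstructed.

Request:
move_arm:
  rows:
    - [0,4,0,0,0,0,0.1]
    - [0,4,0,0,0,0,0.1]
    - [0,0,0,0,0,0,0.1]
    - [0,0,0,0,0,0,0.1]

```text
time: 9.65
ee_pos: [0.486, -0.2314, 0.2642]
orientation: [-180.0, 0.0, 179.2]
wrist_force: [0.2, -0.3, -4.6]
grip_width: 0.0186
```

Run:
```python
from h import *
f=grab("wrist"); save(f,"w7.png",None,1.5); save(f,"w7c.png",(60,60,320,260),3)
s=sense();print(s['time'],s['ee_pos'],s['orientation'],s['grip_width'],s['wrist_force'])
import pickle;pickle.dump(f,open('w7.pkl','wb'))
```

```text
9.7 [ 0.48608038 -0.23244814  0.26431898] [-1.79949071e+02  4.17689604e-02  1.79110684e+02] 0.018185309783211916 [-1.13833574  0.04506592 -3.59487909]
```

View pics/w7c.png

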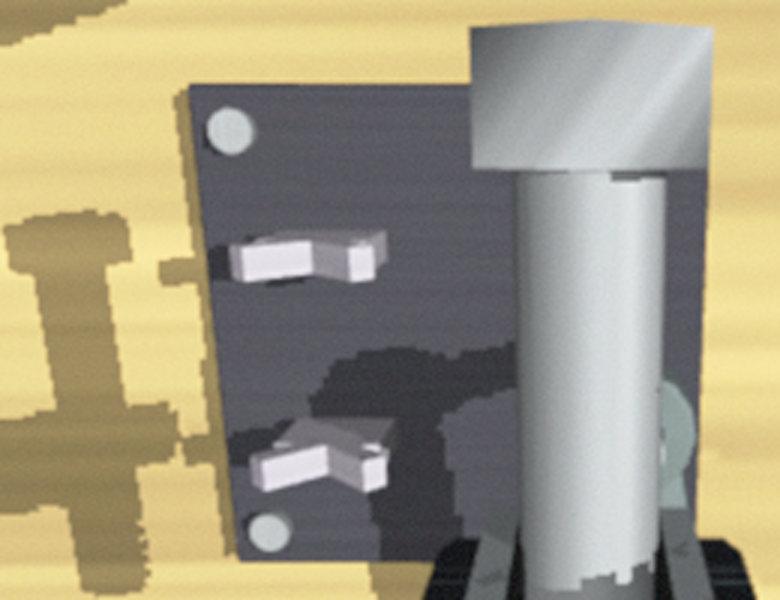

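Run:
```python
from h import *
import pickle
f=pickle.load(open('w7.pkl','rb'))
W=lambda u,v,z:px2w(f,60+(u+.5)/3-.5,60+(v+.5)/3-.5,z)
for z in (.041,.0435): print("vertex",z,W(313,258,z),W(328,460,z))
for u,v in ((375,262),(386,470),(350,262),(360,470),(243,262),(258,472)): print("z.06 edges",W(u,v,.06))
print("plate L edge",W(190,86,.012),W(240,558,.012)); print("screws",W(230,130,.016),W(269,531,.016))
g=cams.grab_frame("top")
S=lambda u,v,z:px2w(g,280+(u+.5)/6-.5,140+(v+.5)/6-.5,z)
print("top screws",S(404,266,.016),S(402,515,.016))
w=cams.grab_frame("side");S2=lambda u,v,z:px2w(w,235+(u+.5)/5.4-.5,190+(v+.5)/5.4-.5,z)
print("side screws",[S2(u,v,.016) for u,v in ((401,436),(173,499),(92,332),(303,279))])
```

```text
vertex 0.041 [ 0.45584119 -0.31699916  0.041     ] [ 0.52176539 -0.31832286  0.041     ]
vertex 0.0435 [ 0.45550218 -0.31626802  0.0435    ] [ 0.52086427 -0.31758043  0.0435    ]
z.06 edges [ 0.45467936 -0.29370219  0.06      ]
z.06 edges [ 0.51842338 -0.29521219  0.06      ]
z.06 edges [ 0.45457264 -0.30089907  0.06      ]
z.06 edges [ 0.518307   -0.30317369  0.06      ]
z.06 edges [ 0.45411586 -0.33170561  0.06      ]
z.06 edges [ 0.51850202 -0.33448323  0.06      ]
plate L edge [ 0.40387684 -0.35986424  0.012     ] [ 0.57017093 -0.36294562  0.012     ]
screws [ 0.41769086 -0.34714109  0.016     ] [ 0.55772701 -0.34957252  0.016     ]
top screws [ 0.55782586 -0.34584789  0.016     ] [ 0.41712341 -0.343761    0.016     ]
side screws [array([ 0.55828052, -0.3485768 ,  0.016     ]), array([ 0.41829037, -0.34586805,  0.016     ]), array([ 0.42001423, -0.20738747,  0.016     ]), array([ 0.55959169, -0.21031057,  0.016     ])]
```

View pics/w7.png

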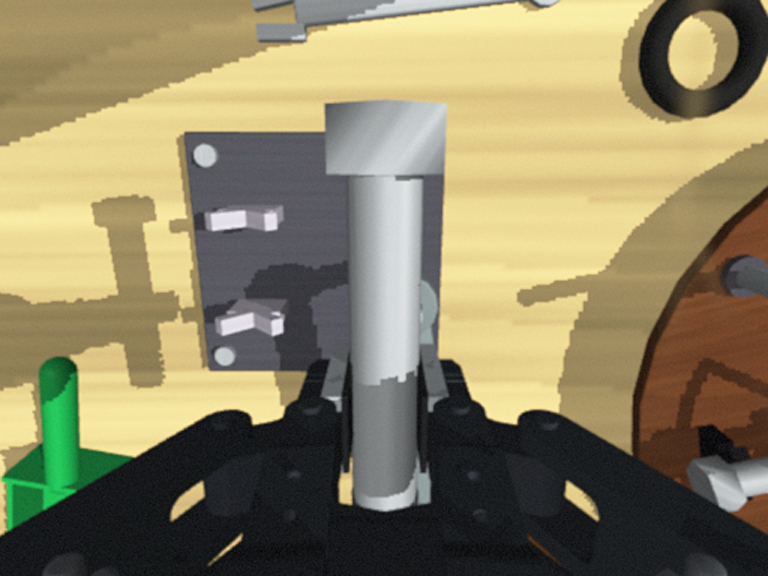

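Request:
move_arm:
  rows:
    - [0.3,-4,0,0,0,0,0.1]
    - [0,-4.4,0,0,0,0,0.1]
    - [0,0,0,0,0,0,0.1]
    - [0,0,-3,0,0,0,0.1]
    - [0,0,-4,0,0,0,0.1]
    - [0,0,-4,0,0,0,0.1]
    - [0,0,-2,0,0,0,0.1]
    - [0,0,-1,0,0,0,0.1]
    - [0,0,0,0,0,0,0.1]
    - [0,0,0,0,0,0,0.1]

```text
time: 10.8
ee_pos: [0.4894, -0.3182, 0.1251]
orientation: [-179.9, 0.1, 179.0]
wrist_force: [-0.3, -1.1, -3.0]
grip_width: 0.0182
```

Run:
```python
from h import *
f=grab("wrist"); save(f,"w8.png",None,1.2)
f=grab("side"); save(f,"s5.png",(235,170,345,300),5)
s=sense();print(s['time'],s['ee_pos'],s['orientation'],s['grip_width'],s['wrist_force'],s['wrist_torque'])
```

```text
10.9 [ 0.4897034  -0.31826029  0.12580745] [-1.79863688e+02  1.42907388e-01  1.78983723e+02] 0.01859935415692905 [-0.27034877  0.09594127 -4.17322911] [-0.0068043  -0.11985399 -0.01956137]
```

View pics/w8.png

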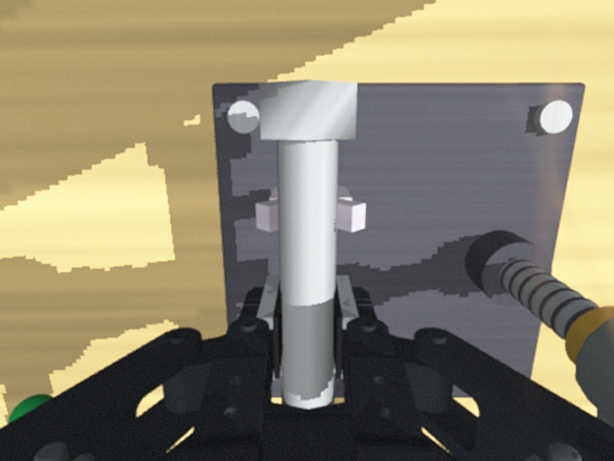

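View pics/s5.png

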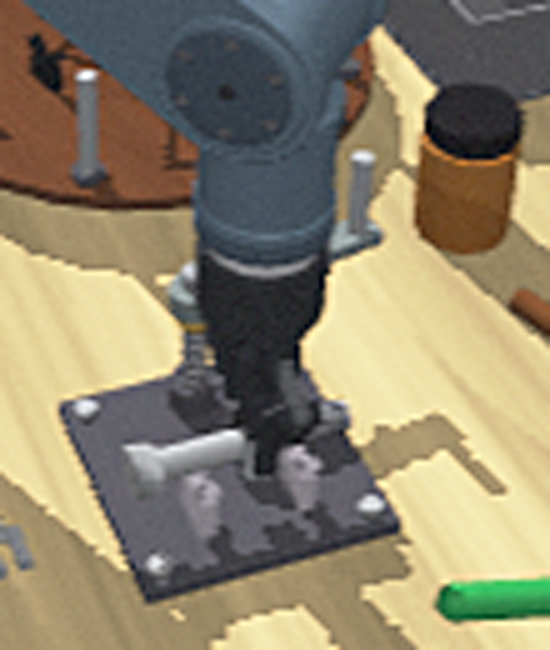

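Bolt at column 308 and V tips at 257 to 366, so the V is about 1–2 mm towards +y. I correct that and lower gently.

Request:
move_arm:
  rows:
    - [-0.1,0.1,-0.6,0,0,0,0.1]
    - [0,0,-0.5,0,0,0,0.1]
    - [0,0,-0.3,0,0,0,0.1]
    - [0,0,0,0,0,0,0.1]

```text
time: 11.3
ee_pos: [0.488, -0.317, 0.1105]
orientation: [-179.9, 0.0, 179.0]
wrist_force: [-1.1, -2.5, 0.1]
grip_width: 0.0183
```

Request:
move_arm:
  rows:
    - [0,0,-0.2,0,0,0,0.1]
    - [0,0,0,0,0,0,0.1]

```text
time: 11.5
ee_pos: [0.4881, -0.3171, 0.1102]
orientation: [-179.9, 0.0, 179.0]
wrist_force: [-8.4, 1.4, 13.9]
grip_width: 0.0185
```

The bolt is seated (about +18 N). I open and retreat upwards.

Request:
move_arm:
  rows:
    - [0,0,0.1,0,0,0,0.2]
    - [0,0,0,0,0,0,0.4]
    - [0,0,0,0,0,0,0.5]
    - [0,0,0,0,0,0,0.5]
    - [0,0,3,0,0,0,0.5]
    - [0,0,4,0,0,0,0.5]
    - [0,0,4,0,0,0,0.5]
    - [0,0,2,0,0,0,0.5]
    - [0,0,0,0,0,0,0.5]

```text
time: 12.4
ee_pos: [0.4893, -0.3175, 0.2428]
orientation: [-179.7, 0.3, 179.0]
wrist_force: [-0.3, -1.1, -0.0]
grip_width: 0.0425
```

Run:
```python
from h import *
f=grab("wrist"); save(f,"w9.png",None,1.5)
s=sense();print(s['time'],s['ee_pos'],s['orientation'],s['grip_width'],s['wrist_force'])
for dx in (-.079,-.063,0,.063): print(dx,w2px(f,[.487+dx,-.317-dx*.019,.055])*1.5)
```

```text
12.45 [ 0.48839332 -0.31668883  0.24025689] [-1.79874238e+02  1.40479082e-01  1.78999143e+02] 0.04242117701903202 [-0.38499654 -0.17094391  0.12142908]
-0.079 [388.89699004 124.06456415]
-0.063 [388.78381678 156.43742175]
0 [388.37509945 273.34973895]
0.063 [388.01702089 375.77699299]
```

View pics/w9.png

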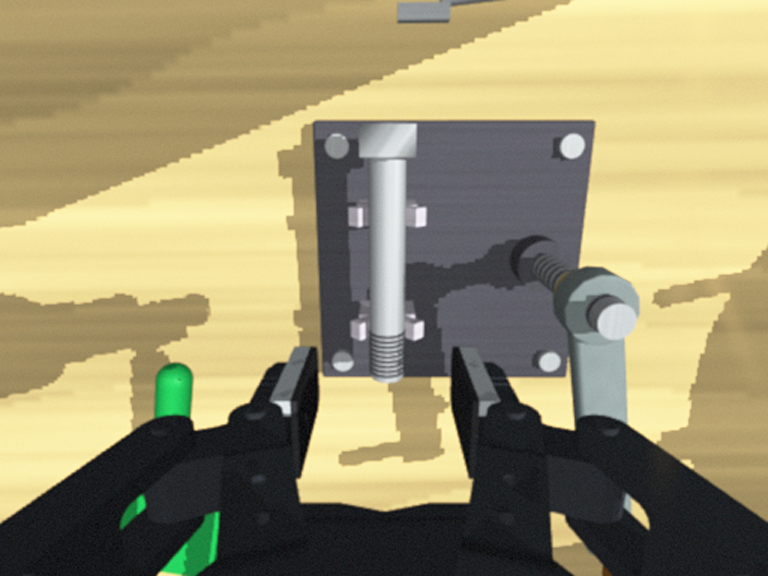

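The bolt lies in both V supports (rows 215 and 328, bolt at column 388, ends 124 to 382), as predicted for the middle. Next is the clamp pin: I raise and move to just beyond it for a look.

Request:
move_arm:
  rows:
    - [0,0,4,0,0,0,0.5]
    - [3.5,2,1,0,0,3,0.5]
    - [3.5,3,0,0,0,3,0.5]
    - [3.5,3,0,0,0,3,0.5]
    - [3.5,3,0,0,0,1.5,0.5]
    - [1.2,0.3,0,0,0,0,0.5]
    - [0,0,0,0,0,0,0.5]
    - [0,0,0,0,0,0,0.5]

```text
time: 13.25
ee_pos: [0.6389, -0.2031, 0.2865]
orientation: [179.9, -0.2, -170.5]
wrist_force: [0.1, -0.6, 0.2]
grip_width: 0.0426
```

Run:
```python
from h import *
f=grab("wrist"); save(f,"w10.png",None,1.5)
s=sense();print(s['time'],s['ee_pos'],s['orientation'],s['grip_width'],s['wrist_force'])
for p in ([.612,-.204,.17],[.612,-.2,.17],[.608,-.204,.17],[.489,-.2235,.127]): print(p,w2px(f,p)*1.5)
import pickle;pickle.dump(f,open('w10.pkl','wb'))
```

```text
13.3 [ 0.63869461 -0.20359516  0.28703144] [ 1.79911629e+02 -1.50617460e-01 -1.70548226e+02] 0.043027991213989474 [-0.19774243 -0.54421571  0.24864324]
[0.612, -0.204, 0.17] [394.40342297 262.53527666]
[0.612, -0.2, 0.17] [404.21461749 264.12913125]
[0.608, -0.204, 0.17] [396.1096118 252.8913628]
[0.489, -0.2235, 0.127] [396.2246754  -51.64401029]
```

View pics/w10.png

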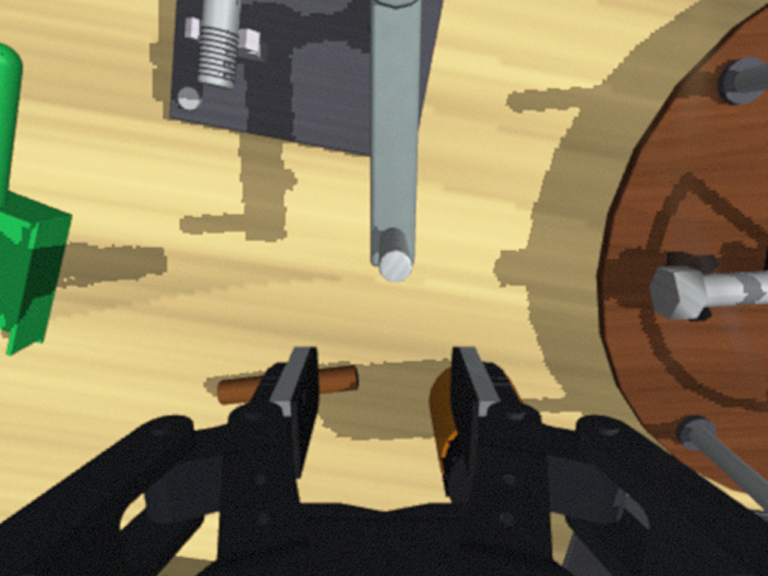

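Pin top at (397,265), i.e. about (0.613, −0.203), with the arm pointing at 9.4°. I go down over it and cage it.

Request:
move_arm:
  rows:
    - [-2.6,0,0,0,0,0,0.5]
    - [0,0,0,0,0,0,0.5]
    - [0,0,-3,0,0,0,0.5]
    - [0,0,-3.5,0,0,0,0.5]
    - [0,0,-2.7,0,0,0,0.5]
    - [0,0,0,0,0,0,0.3]
    - [0,0,0,0,0,0,0.25]
    - [0,0,0,0,0,0,0.25]
  newtons: 40

```text
time: 14.1
ee_pos: [0.6147, -0.2042, 0.1992]
orientation: [-179.9, 0.2, -170.5]
wrist_force: [0.6, -0.0, -0.4]
grip_width: 0.0212
```

Run:
```python
from h import *
f=grab("wrist"); save(f,"w11.png",None,1.2)
s=sense();print(s['time'],s['ee_pos'],s['orientation'],s['grip_width'],s['wrist_force'])
c=np.array([.489,-.2235]);r=.1255
N=20; ph=np.radians(9.4-5*np.arange(N+1)); P=c+r*np.c_[np.cos(ph),np.sin(ph)]
print(P[0],P[-1],np.round(np.diff(P,axis=0)*100,2).tolist())
```

```text
14.15 [ 0.6147932  -0.20411818  0.19935839] [-1.79861979e+02  1.76871668e-01 -1.70535717e+02] 0.02152500995996437 [ 0.4434455   0.49097945 -0.43179479]
[ 0.61281481 -0.20300259] [ 0.48768579 -0.34899312] [[0.13, -1.09], [0.04, -1.09], [-0.06, -1.09], [-0.15, -1.08], [-0.25, -1.07], [-0.34, -1.04], [-0.43, -1.01], [-0.52, -0.97], [-0.6, -0.92], [-0.68, -0.86], [-0.75, -0.8], [-0.81, -0.73], [-0.88, -0.66], [-0.93, -0.58], [-0.98, -0.5], [-1.02, -0.41], [-1.05, -0.32], [-1.07, -0.23], [-1.09, -0.13], [-1.09, -0.04]]
```

View pics/w11.png

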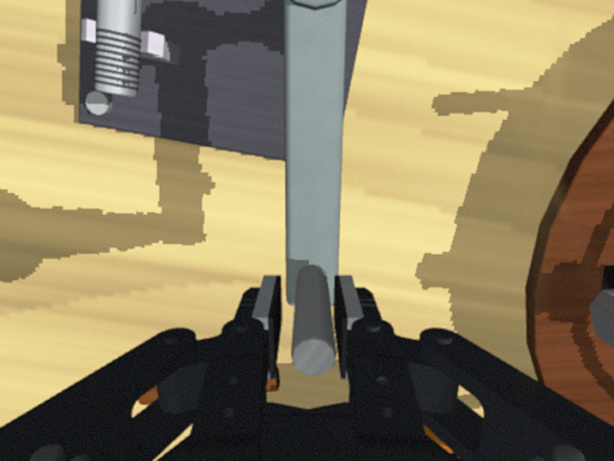

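Pin caged at (313,355). I push clockwise, coming down with the arm.

Request:
move_arm:
  rows:
    - [0.1,-1.1,-0.1,0,0,-5,0.25]
    - [0,-1.1,-0.1,0,0,-5,0.25]
    - [-0.1,-1.1,-0.1,0,0,-5,0.25]
    - [-0.2,-1.1,-0.1,0,0,-5,0.25]
    - [-0.2,-1.1,-0.1,0,0,-5,0.25]
    - [-0.3,-1.0,-0.1,0,0,-5,0.25]
    - [-0.4,-1.0,-0.1,0,0,-5,0.25]
    - [-0.5,-1.0,-0.1,0,0,-5,0.25]
    - [-0.6,-0.9,-0.1,0,0,-5,0.25]
    - [-0.7,-0.9,-0.1,0,0,-5,0.25]

```text
time: 15.15
ee_pos: [0.5853, -0.3054, 0.1884]
orientation: [179.9, 0.0, 139.3]
wrist_force: [0.5, 5.9, 0.3]
grip_width: 0.0215
```

Run:
```python
from h import *
f=grab("wrist"); save(f,"w12.png",None,1.2)
s=sense();print(s['time'],s['ee_pos'],s['orientation'],s['grip_width'],s['wrist_force'])
```

```text
15.2 [ 0.58431064 -0.30696826  0.18816308] [1.79946930e+02 2.51857556e-02 1.39011919e+02] 0.021369787534990855 [0.22174007 1.55125961 0.0553477 ]
```

View pics/w12.png

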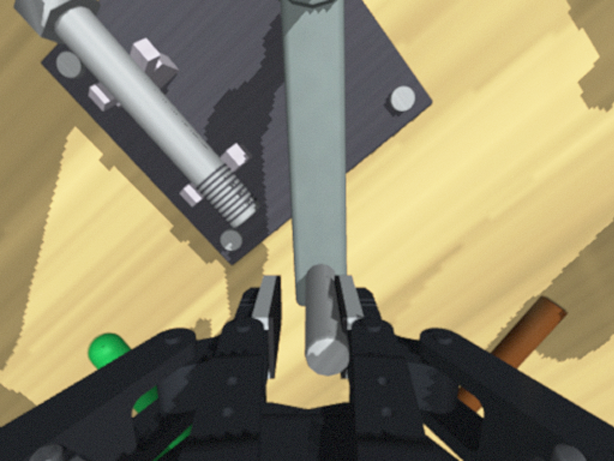

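Request:
move_arm:
  rows:
    - [-0.8,-0.8,-0.1,0,0,-5,0.25]
    - [-0.8,-0.7,-0.1,0,0,-5,0.25]
    - [-0.9,-0.6,-0.1,0,0,-5,0.25]
    - [-0.9,-0.6,-0.1,0,0,-5,0.25]
    - [-1.0,-0.5,-0.1,0,0,-5,0.25]
    - [-1.0,-0.4,-0.1,0,0,-5,0.25]
    - [-1.0,-0.3,-0.1,0,0,-5,0.25]
    - [-0.5,-0.1,-0.1,0,0,-3,0.25]

```text
time: 16.0
ee_pos: [0.5166, -0.3464, 0.1807]
orientation: [179.8, 0.1, 101.4]
wrist_force: [2.7, 2.6, 0.3]
grip_width: 0.0214
```

Request:
move_arm:
  rows:
    - [-0.5,-0.1,-0.1,0,0,-2,0.25]
    - [-0.5,-0.1,0,0,0,-3,0.25]

```text
time: 16.2
ee_pos: [0.5067, -0.3484, 0.1794]
orientation: [179.9, 0.1, 96.5]
wrist_force: [3.8, 2.2, -0.5]
grip_width: 0.0211
```

Request:
move_arm:
  rows:
    - [-0.5,-0.1,-0.1,0,0,-2,0.25]
    - [-0.4,0,0,0,0,-2,0.25]

```text
time: 16.4
ee_pos: [0.4973, -0.3497, 0.178]
orientation: [179.9, 0.1, 92.4]
wrist_force: [3.1, 2.1, 1.6]
grip_width: 0.0215
```

Request:
move_arm:
  rows:
    - [-0.4,0,0,0,0,-2,0.25]
    - [0,0,0,0,0,0,0.25]

```text
time: 16.6
ee_pos: [0.493, -0.3498, 0.1779]
orientation: [179.9, 0.1, 90.5]
wrist_force: [2.8, 1.0, 2.5]
grip_width: 0.0216
```

Request:
move_arm:
  rows:
    - [-0.3,0,0,0,0,-1,0.25]
    - [0,0,0,0,0,0,0.25]

```text
time: 16.8
ee_pos: [0.4901, -0.3498, 0.1777]
orientation: [179.9, 0.1, 89.5]
wrist_force: [3.4, -0.1, 2.7]
grip_width: 0.0213
```

Request:
move_arm:
  rows:
    - [-0.3,0,0,0,0,-1,0.25]
    - [-0.2,0,0,0,0,-1,0.25]
    - [0,0,0,0,0,0,0.25]

```text
time: 17.1
ee_pos: [0.4851, -0.3497, 0.1775]
orientation: [179.9, 0.1, 87.5]
wrist_force: [4.8, -0.4, 3.1]
grip_width: 0.0213
```

Request:
move_arm:
  rows:
    - [-0.3,0,0,0,0,-1,0.25]
    - [0,0,0,0,0,0,0.25]

```text
time: 17.3
ee_pos: [0.4821, -0.3496, 0.1774]
orientation: [179.9, 0.0, 86.5]
wrist_force: [4.9, -0.2, 3.7]
grip_width: 0.0213
```

Request:
move_arm:
  rows:
    - [-0.3,0,0,0,0,-1,0.25]
    - [0,0,0,0,0,0,0.25]

```text
time: 17.5
ee_pos: [0.4791, -0.3494, 0.1773]
orientation: [179.9, 0.0, 85.5]
wrist_force: [5.2, 0.3, 3.7]
grip_width: 0.0211
```

Request:
move_arm:
  rows:
    - [-0.3,0,0,0,0,-1,0.25]
    - [0,0,0,0,0,0,0.25]

```text
time: 17.7
ee_pos: [0.4761, -0.3493, 0.1772]
orientation: [179.9, 0.0, 84.5]
wrist_force: [6.2, 0.8, 3.5]
grip_width: 0.0214
```

Request:
move_arm:
  rows:
    - [-0.3,0,0,0,0,-1,0.25]
    - [0,0,0,0,0,0,0.25]

```text
time: 17.9
ee_pos: [0.473, -0.3492, 0.177]
orientation: [180.0, -0.0, 83.5]
wrist_force: [6.3, 2.2, 2.5]
grip_width: 0.0212
```

Run:
```python
from h import *
f=grab("wrist"); save(f,"w13.png",None,1.2)
f=grab("side"); save(f,"s6.png",(235,170,345,300),5)
s=sense();print(s['time'],s['ee_pos'],s['orientation'],s['grip_width'],s['wrist_force'])
```

```text
18.0 [ 0.47305438 -0.34916837  0.17699111] [ 1.79959953e+02 -4.37895975e-03  8.35042737e+01] 0.02151494277357473 [5.36454756 1.05422741 2.00284712]
```

View pics/w13.png

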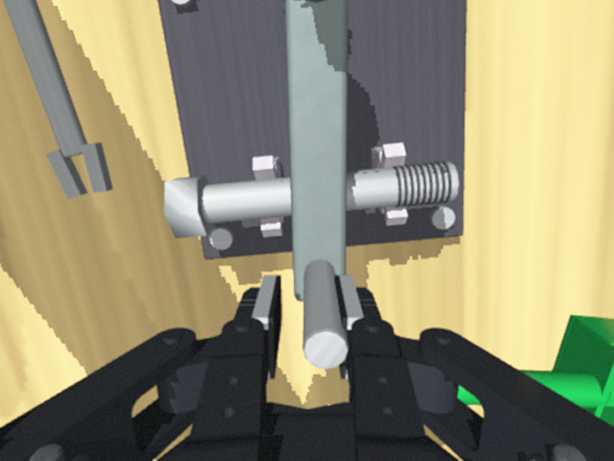

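View pics/s6.png

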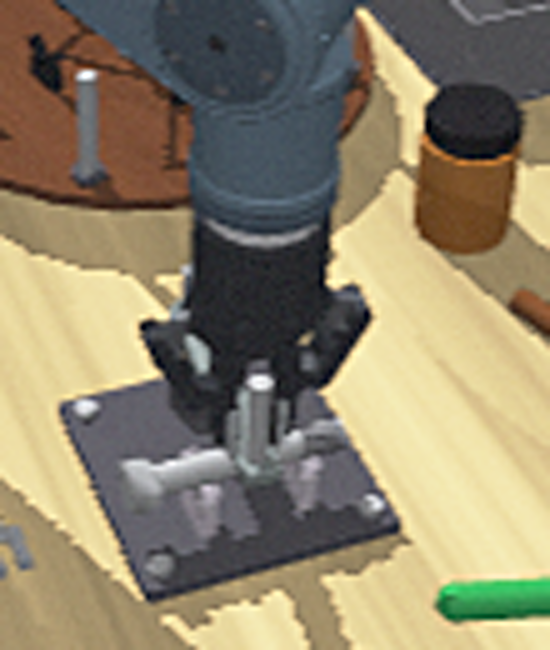

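The arm is over the bolt and the force is rising slowly. I keep pushing until it holds at 12–15 N.

Request:
move_arm:
  rows:
    - [-0.3,0,0,0,0,-1,0.25]
    - [-0.2,0,0,0,0,-1,0.25]
    - [0,0,0,0,0,0,0.25]

```text
time: 18.3
ee_pos: [0.468, -0.349, 0.1768]
orientation: [180.0, -0.0, 81.5]
wrist_force: [5.7, 1.4, 1.0]
grip_width: 0.0212
```

Request:
move_arm:
  rows:
    - [-0.3,0.1,0,0,0,-1,0.25]
    - [-0.2,0,0,0,0,-1,0.25]
    - [0,0,0,0,0,0,0.25]

```text
time: 18.6
ee_pos: [0.4631, -0.3481, 0.1769]
orientation: [179.9, -0.0, 79.5]
wrist_force: [6.2, 1.2, 2.0]
grip_width: 0.0211
```

Request:
move_arm:
  rows:
    - [-0.3,0.1,0,0,0,-1,0.25]
    - [0,0,0,0,0,0,0.25]
    - [0,0,0,0,0,0,0.25]

```text
time: 18.9
ee_pos: [0.4601, -0.3473, 0.1769]
orientation: [180.0, 0.0, 78.5]
wrist_force: [5.4, -0.6, 2.3]
grip_width: 0.0211
```

Run:
```python
from h import *
f=grab("wrist"); save(f,"w14.png",None,1.2)
f=grab("side"); save(f,"s7.png",(235,170,345,300),5)
f=grab("top"); save(f,"t4.png",(280,140,370,240),6)
s=sense();print(s['time'],s['ee_pos'],s['orientation'],s['grip_width'],s['wrist_force'])
```

```text
19.05 [ 0.46007376 -0.34728811  0.17685227] [1.79956211e+02 2.93395341e-03 7.85073927e+01] 0.021161476948005613 [6.2201077  0.24487434 1.82470605]
```

View pics/w14.png

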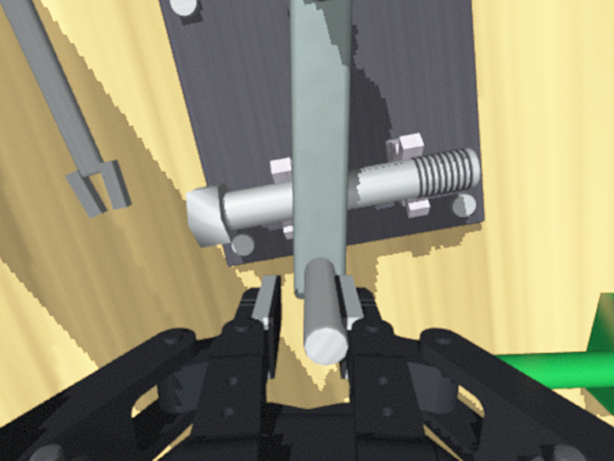

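View pics/s7.png

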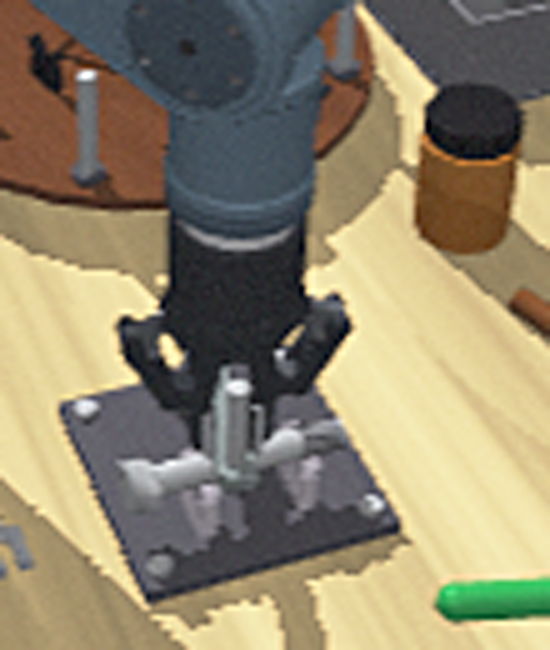

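The arm is at about 1.94 rad by my measure and the bolt is unmoved. Before pushing on, I check for contact: the wrist and top crops, and the pin-top height.

View pics/t4.png

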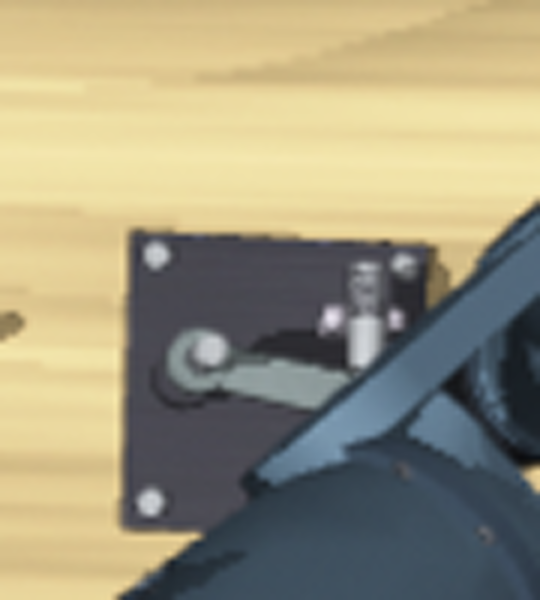

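Request:
move_arm:
  rows:
    - [-0.3,0.1,0,0,0,-1,0.25]
    - [0,0,0,0,0,0,0.25]
    - [0,0,0,0,0,0,0.25]

```text
time: 19.35
ee_pos: [0.4571, -0.3465, 0.1769]
orientation: [179.9, 0.0, 77.5]
wrist_force: [5.1, -0.9, 0.3]
grip_width: 0.0214
```

Request:
move_arm:
  rows:
    - [-0.3,0.1,0,0,0,-1,0.25]
    - [0,0,0,0,0,0,0.25]
    - [0,0,0,0,0,0,0.25]

```text
time: 19.65
ee_pos: [0.4541, -0.3455, 0.1769]
orientation: [179.9, 0.0, 76.5]
wrist_force: [6.2, -1.1, 1.1]
grip_width: 0.0215
```

Request:
move_arm:
  rows:
    - [-0.3,0.1,0,0,0,-1,0.25]
    - [0,0,0,0,0,0,0.25]
    - [0,0,0,0,0,0,0.25]

```text
time: 19.95
ee_pos: [0.4512, -0.3446, 0.177]
orientation: [179.9, 0.0, 75.5]
wrist_force: [5.9, -0.2, 0.6]
grip_width: 0.0216
```

Run:
```python
from h import *
f=grab("wrist"); save(f,"w15.png",(100,50,420,330),2.4)
f=grab("side"); save(f,"s8.png",(245,225,325,290),9)
s=sense();print(s['time'],s['ee_pos'],s['orientation'],s['grip_width'],s['wrist_force'],s['wrist_torque'])
```

```text
20.05 [ 0.45115441 -0.34459294  0.17696226] [1.79927716e+02 3.41694532e-02 7.54996739e+01] 0.02127615184477572 [ 6.00216095 -0.82060386  0.9881889 ] [-0.16629673 -1.06348787 -0.01744188]
```

View pics/w15.png

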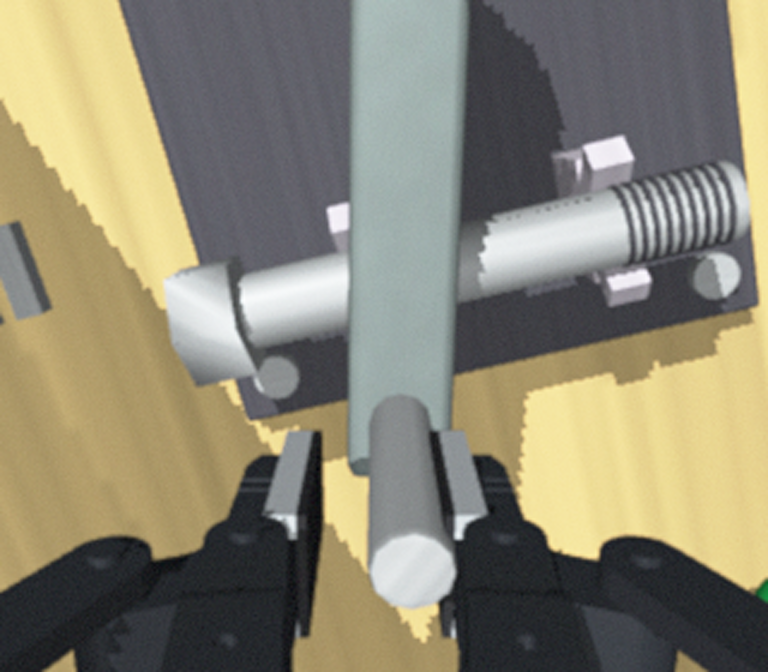

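View pics/s8.png

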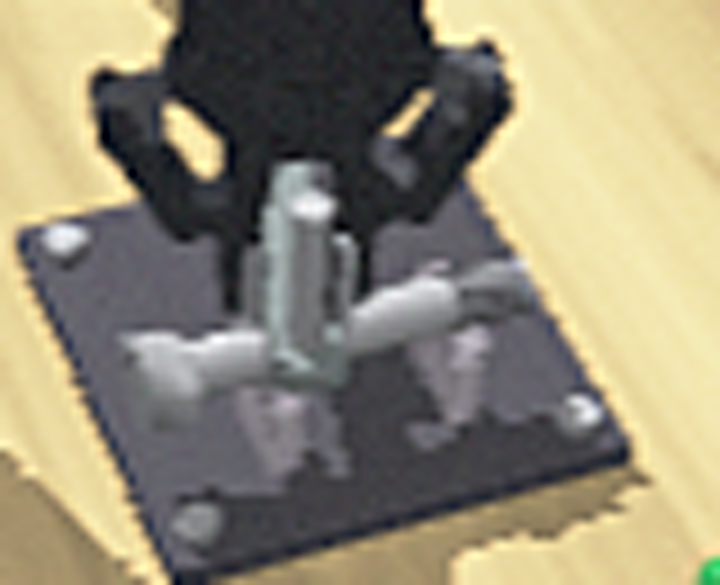

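Run:
```python
from h import *
f=grab("wrist")
W=lambda u,v,z:px2w(f,100+(u+.5)/2.4-.5,50+(v+.5)/2.4-.5,z)
print("thread end top",W(735,162,.055),W(748,236,.055),"mid",W(747,200,.055))
print("head/shank junction",W(243,311,.055),"head far",W(180,325,.055))
print("screws",W(716,276,.016),W(277,377,.016))
print("pin top at z .147",W(413,571,.147),W(413,571,.150),W(413,571,.155))
d=W(413,571,.149)[:2]-np.array([.489,-.2235]);print(np.degrees(np.arctan2(d[1],d[0])),np.hypot(*d))
for z in (.142,.146,.15,.154,.158):print(z,np.hypot(*(W(413,571,z)[:2]-np.array([.489,-.2235]))))
g=grab("side");S=lambda u,v,z:px2w(g,245+(u+.5)/9-.5,225+(v+.5)/9-.5,z)
for z in (.142,.146,.15,.154):print(z,S(313,207,z),W(413,571,z))
```

```text
thread end top [ 0.55127064 -0.31033327  0.055     ] [ 0.55215582 -0.3293887   0.055     ] mid [ 0.55300382 -0.32032639  0.055     ]
head/shank junction [ 0.42309734 -0.31598504  0.055     ] head far [ 0.40611436 -0.31544985  0.055     ]
screws [ 0.5582265 -0.3496661  0.016    ] [ 0.41804779 -0.34714413  0.016     ]
pin top at z .147 [ 0.45726018 -0.34249982  0.147     ] [ 0.45758018 -0.34057133  0.15      ] [ 0.45811352 -0.33735718  0.155     ]
-104.99322070300039 0.12186280717431296
0.142 0.12640337172821367
0.146 0.12380857640363588
0.15 0.12121428243568823
0.154 0.11862052271918432
0.158 0.11602733308327019
0.142 [ 0.45818527 -0.34097682  0.142     ] [ 0.45672684 -0.34571397  0.142     ]
0.146 [ 0.45648353 -0.34467644  0.146     ] [ 0.45715351 -0.34314265  0.146     ]
0.15 [ 0.45478178 -0.34837605  0.15      ] [ 0.45758018 -0.34057133  0.15      ]
0.154 [ 0.45308004 -0.35207567  0.154     ] [ 0.45800685 -0.33800001  0.154     ]
```

The bolt has not moved (mid about (0.488, −0.318)) and the pin top is down to about 146 mm. It still yields at 6 N, so it isn't tight yet and I continue.

Request:
move_arm:
  rows:
    - [-0.3,0.1,0,0,0,-1,0.25]
    - [0,0,0,0,0,0,0.25]
    - [0,0,0,0,0,0,0.25]

```text
time: 20.45
ee_pos: [0.4485, -0.3437, 0.177]
orientation: [179.9, 0.0, 74.5]
wrist_force: [7.7, -0.4, -0.2]
grip_width: 0.0213
```

Request:
move_arm:
  rows:
    - [-0.3,0.1,0,0,0,-1,0.25]
    - [0,0,0,0,0,0,0.25]
    - [0,0,0,0,0,0,0.25]

```text
time: 20.75
ee_pos: [0.446, -0.3428, 0.1771]
orientation: [179.8, 0.0, 73.5]
wrist_force: [10.1, -1.5, -1.5]
grip_width: 0.0213
```

Request:
move_arm:
  rows:
    - [-0.3,0.1,0,0,0,-1,0.25]
    - [0,0,0,0,0,0,0.25]
    - [0,0,0,0,0,0,0.25]

```text
time: 21.05
ee_pos: [0.4436, -0.3419, 0.1772]
orientation: [179.7, 0.0, 72.5]
wrist_force: [14.4, -1.9, -3.2]
grip_width: 0.0213
```

Run:
```python
from h import *
f=grab("wrist"); save(f,"w16.png",(100,50,420,330),2.4)
f=grab("side"); save(f,"s9.png",(245,225,325,290),9)
s=sense();print(s['time'],s['ee_pos'],s['orientation'],s['grip_width'],s['wrist_force'],s['wrist_torque'])
```

```text
21.15 [ 0.44364323 -0.34186645  0.17718287] [1.79693597e+02 3.85560746e-02 7.24869441e+01] 0.0214206051557159 [13.71642355 -1.17816315 -2.83040905] [-0.31315606 -2.24847854 -0.00378469]
```

View pics/w16.png

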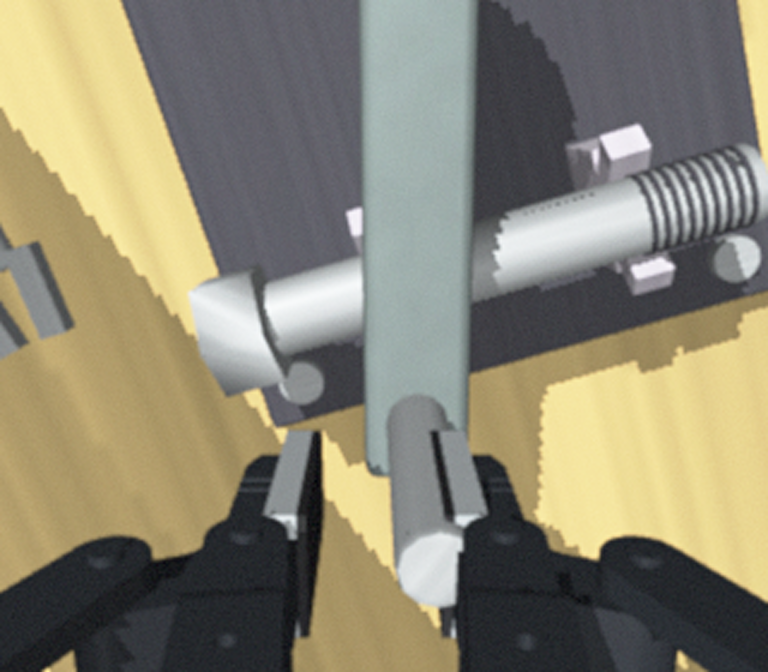

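View pics/s9.png

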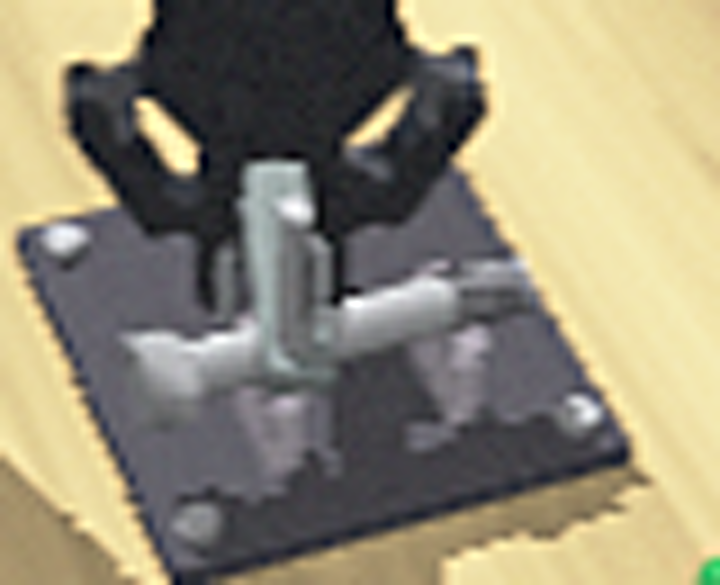

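The trailing finger now flexes while the arm barely moves at 14 N. One more small nudge will confirm it.

Request:
move_arm:
  rows:
    - [-0.3,0.1,0,0,0,0,0.25]
    - [0,0,0,0,0,0,0.25]
    - [0,0,0,0,0,0,0.25]
    - [0,0,0,0,0,0,0.25]

```text
time: 21.55
ee_pos: [0.4412, -0.341, 0.1773]
orientation: [179.6, 0.0, 72.5]
wrist_force: [16.5, -2.4, -4.2]
grip_width: 0.0216
```

Run:
```python
from h import *
f=grab("wrist"); save(f,"w17.png",(100,50,420,330),2.4)
s=sense();print(s['time'],s['ee_pos'],s['orientation'],s['wrist_force'])
```

```text
21.6 [ 0.4411664  -0.34103361  0.17729547] [1.79608206e+02 4.99881978e-02 7.24827362e+01] [16.6376209  -2.53273863 -4.52151555]
```

View pics/w17.png

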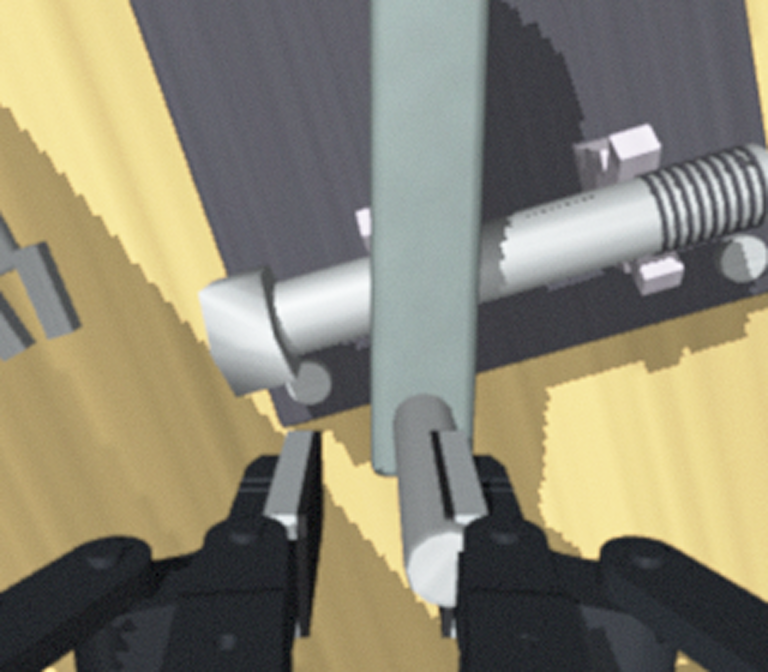

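Run:
```python
from h import *
f=grab("wrist")
W=lambda u,v,z:px2w(f,100+(u+.5)/2.4-.5,50+(v+.5)/2.4-.5,z)
for z in (.080,.086,.090):
  L=[W(373,50,z),W(373,440,z)];R=[W(487,50,z),W(471,430,z)]
  az=[np.degrees(np.arctan2(*(b-a)[[1,0]])) for a,b in (L,R)]
  print(z,az,"width",np.linalg.norm(W(373,50,z)-W(487,50,z)),np.linalg.norm(W(373,420,z)-W(471,420,z)))
import pickle
g=pickle.load(open('w10.pkl','rb'))
V=lambda u,v,z:px2w(g,(u+.5)/1.5-.5,(v+.5)/1.5-.5,z)
z=.11
for a,b in (((370,40),(371,262)),((421,40),(414,262))):
  d=V(*b,z)-V(*a,z);print("start",np.degrees(np.arctan2(d[1],d[0])))
```

```text
0.08 [np.float64(-107.60618594483563), np.float64(-107.82425454414215)] width 0.023492609318782366 0.023081877761633614
0.086 [np.float64(-107.60618594483562), np.float64(-107.82425454414216)] width 0.022649993738908764 0.022253993998243352
0.09 [np.float64(-107.60618594483562), np.float64(-107.82425454414216)] width 0.02208825001899303 0.0217020714893165
start 9.284762083507088
start 8.668000394121874
```

The arm no longer moves relative to the clamp at 16.5 N, but the angle comes out at about 2.0 rad, past the expected 1.75. I'll back off, let go, and check whether the pad really bears on the bolt.

Request:
move_arm:
  rows:
    - [0.3,-0.1,0,0,0,0,0.25]
    - [0.3,-0.1,0,0,0,0,0.3]
    - [0,0,0,0,0,0,0.5]
    - [0,0,0,0,0,0,0.5]
    - [0,0,0,0,0,0,0.5]

```text
time: 22.15
ee_pos: [0.4439, -0.3419, 0.1762]
orientation: [-179.9, -0.0, 72.5]
wrist_force: [-0.6, -0.5, 0.7]
grip_width: 0.0427
```

Run:
```python
from h import *
f=grab("wrist"); save(f,"w18.png",(100,50,420,330),2.4)
s=sense();print(s['time'],s['ee_pos'],s['orientation'],s['wrist_force'],s['joint_pos'])
```

```text
22.2 [ 0.44402095 -0.34199786  0.17634019] [-1.79903455e+02 -2.98479683e-02  7.24795205e+01] [-0.58737539 -0.46204803 -0.04604417] [-4.97258655e+01  1.70782222e+01  9.99051843e+01 -2.93734256e-02
  6.31141949e+01 -3.21921057e+01]
```

View pics/w18.png

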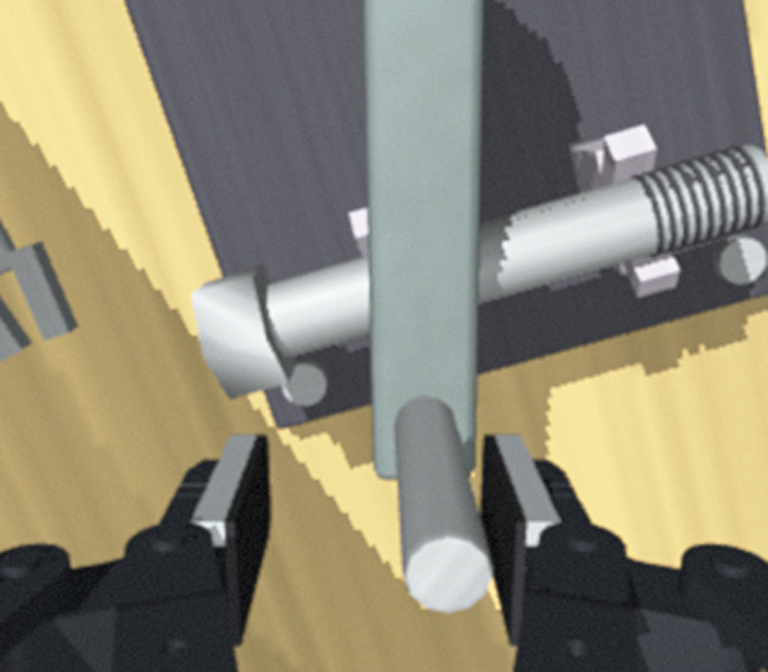

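Run:
```python
from h import *
from scipy.spatial.transform import Rotation as Ro
f=grab("wrist");s=sense()
E=f["extrinsics"];R=E[:3,:3];c=-R.T@E[:3,3]
T=Ro.from_euler('xyz',s['orientation'],degrees=True).as_matrix()
cam=T.T@(c-s['ee_pos']);look=T.T@(R.T@np.array([0,0,-1]));up=T.T@(R.T@[0,1,0])
print(cam,look,up)
for th in (40,50,60):
  T2=(Ro.from_euler('y',-th,degrees=True)*Ro.from_euler('xyz',[180,0,0],degrees=True)).as_matrix()
  l=T2@look;C=T2@cam;u=T2@up
  tgt=np.array([.465,-.317,.07]); 
  camp=tgt-l*.17
  print(th,"look",l,"up",u,"TCP",camp-C,"tip",camp-C+T2@[0,0,.073])
```

```text
[ 0.0684179 -0.0003873 -0.0699212] [-2.73722288e-01 -2.38299465e-04  9.61808740e-01] [9.61808513e-01 6.62931550e-04 2.73722388e-01]
40 look [ 4.08555303e-01  2.38299465e-04 -9.12733536e-01] up [ 9.12733426e-01 -6.62931550e-04  4.08555081e-01] TCP [ 0.38807893 -0.31742782  0.12762378] tip [ 0.43500242 -0.31742782  0.07170253]
50 look [ 5.60842945e-01  2.38299465e-04 -8.27922179e-01] up [ 8.27922109e-01 -6.62931550e-04  5.60842707e-01] TCP [ 0.37924127 -0.31742782  0.11339114] tip [ 0.43516251 -0.31742782  0.06646764]
60 look [ 6.96089658e-01  2.38299465e-04 -7.17954825e-01] up [ 7.17954798e-01 -6.62931550e-04  6.96089412e-01] TCP [ 0.37300934 -0.31742782  0.09784008] tip [ 0.4362292  -0.31742782  0.06134008]
```

Run:
```python
from h import *
from scipy.spatial.transform import Rotation as Ro
cam=np.array([.0684,0,-.0699]);look=np.array([-.2737,0,.9618])
for yaw in (180,150,135):
 for th in (30,40,50):
  base=Ro.from_euler('xyz',[180,0,yaw],degrees=True)
  tx=base.apply([1,0,0]); ax=np.cross([0,0,-1],-tx)   # rotate z(down) toward -toolx
  T2=(Ro.from_rotvec(np.radians(th)*ax)*base).as_matrix()
  l=T2@look;C=T2@cam
  tgt=np.array([.465,-.317,.07]); camp=tgt-l*.26
  t=camp-C
  print(yaw,th,"look",np.round(l,2),"cam",np.round(camp,3),"TCP",np.round(t,3),"tip",np.round(t+T2@[0,0,.073],3),"ax",ax, np.round(T2[:,2],2))
```

```text
180 30 look [ 0.72  0.   -0.7 ] cam [ 0.278 -0.317  0.251] TCP [ 0.373 -0.317  0.225] tip [ 0.409 -0.317  0.161] ax [-1.2246468e-16 -1.0000000e+00 -0.0000000e+00] [ 0.5   0.   -0.87]
180 40 look [ 0.83  0.   -0.56] cam [ 0.25  -0.317  0.216] TCP [ 0.347 -0.317  0.206] tip [ 0.394 -0.317  0.15 ] ax [-1.2246468e-16 -1.0000000e+00 -0.0000000e+00] [ 0.64  0.   -0.77]
180 50 look [ 0.91  0.   -0.41] cam [ 0.228 -0.317  0.176] TCP [ 0.325 -0.317  0.184] tip [ 0.381 -0.317  0.137] ax [-1.2246468e-16 -1.0000000e+00 -0.0000000e+00] [ 0.77  0.   -0.64]
150 30 look [ 0.62 -0.36 -0.7 ] cam [ 0.303 -0.224  0.251] TCP [ 0.385 -0.271  0.225] tip [ 0.417 -0.289  0.161] ax [-0.5       -0.8660254 -0.       ] [ 0.43 -0.25 -0.87]
150 40 look [ 0.72 -0.41 -0.56] cam [ 0.279 -0.209  0.216] TCP [ 0.363 -0.258  0.206] tip [ 0.404 -0.281  0.15 ] ax [-0.5       -0.8660254 -0.       ] [ 0.56 -0.32 -0.77]
150 50 look [ 0.79 -0.46 -0.41] cam [ 0.259 -0.198  0.176] TCP [ 0.344 -0.247  0.184] tip [ 0.392 -0.275  0.137] ax [-0.5       -0.8660254 -0.       ] [ 0.66 -0.38 -0.64]
135 30 look [ 0.51 -0.51 -0.7 ] cam [ 0.333 -0.185  0.251] TCP [ 0.4   -0.252  0.225] tip [ 0.425 -0.277  0.161] ax [-0.70710678 -0.70710678 -0.        ] [ 0.35 -0.35 -0.87]
135 40 look [ 0.59 -0.59 -0.56] cam [ 0.313 -0.165  0.216] TCP [ 0.382 -0.234  0.206] tip [ 0.415 -0.267  0.15 ] ax [-0.70710678 -0.70710678 -0.        ] [ 0.45 -0.45 -0.77]
135 50 look [ 0.65 -0.65 -0.41] cam [ 0.297 -0.149  0.176] TCP [ 0.366 -0.218  0.184] tip [ 0.406 -0.258  0.137] ax [-0.70710678 -0.70710678 -0.        ] [ 0.54 -0.54 -0.64]
```

Lift clear, then turn and tilt for a low-angle look along the bolt at the pad.

Request:
move_arm:
  rows:
    - [0,0,3,0,0,0,0.5]
    - [0,0,4,0,0,0,0.5]
    - [0,0,4,0,0,8.5,0.5]
    - [-0.5,0.2,1,0,0,8.5,0.5]
    - [-1,0.3,0,0,0,8.5,0.5]
    - [-1,0.3,0,0,0,8.5,0.5]
    - [-1,0.3,0,0,0,8.5,0.5]
    - [-1,0.3,0,0,0,8.5,0.5]
    - [-1,0.3,0,0,0,8.5,0.5]
    - [-1,0.3,0,0,0,8.5,0.5]
    - [-1,0.3,0,0,0,8.5,0.5]
    - [-1,0.2,0,0,0,8.5,0.5]

```text
time: 23.45
ee_pos: [0.359, -0.3169, 0.2968]
orientation: [180.0, -0.0, 157.8]
wrist_force: [0.7, -0.2, -0.8]
grip_width: 0.0428
```

Request:
move_arm:
  rows:
    - [0,0,0,0,0,8.5,0.5]
    - [-0.2,0,0,0,0,8.5,0.5]
    - [-0.2,0,-1,0,0,5.5,0.5]
    - [-0.2,0,-1.5,0,-8,0,0.5]
    - [-0.2,0,-1.5,0,-8,0,0.5]
    - [0,0,-1.5,0,-8,0,0.5]
    - [0,0,-1.5,0,-8,0,0.5]
    - [0,0,-1,0,-8,0,0.5]
    - [0,0,0,0,0,0,0.5]

```text
time: 24.35
ee_pos: [0.3816, -0.3014, 0.2474]
orientation: [178.9, 36.7, 177.0]
wrist_force: [0.1, 0.2, 0.2]
grip_width: 0.0426
```

Run:
```python
from h import *
f=grab("wrist"); f['color']=np.ascontiguousarray(f['color'][::-1,::-1]); save(f,"w19.png",None,1.5)
s=sense();print(s['time'],s['ee_pos'],s['orientation'],s['wrist_force'],s['joint_pos'])
```

```text
24.4 [ 0.38131113 -0.30213876  0.24748145] [179.04718563  36.58499584 177.20593076] [ 0.07550531 -0.13221836  0.66775626] [ -69.95627215   -8.41612868  124.31719081   41.50883564   56.97664019
 -178.63335256]
```

View pics/w19.png

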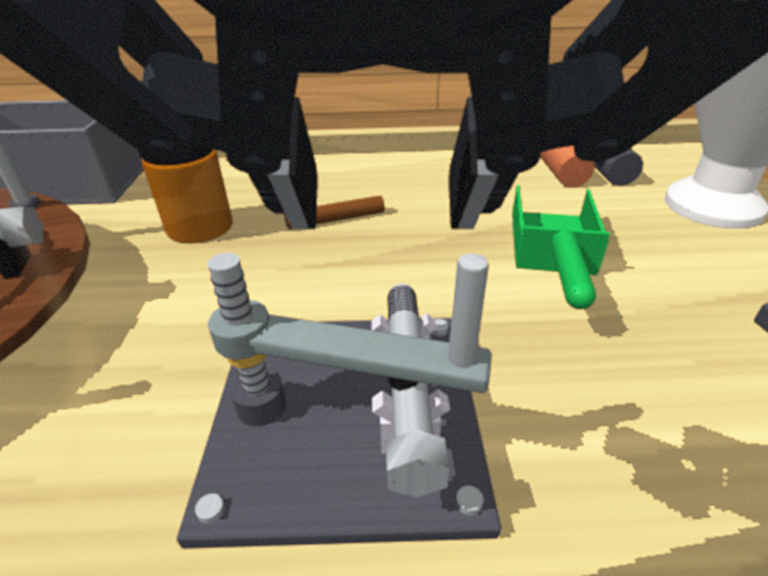

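Run:
```python
import cv2
a=cv2.imread('pics/w19.png')[270:510,180:520];cv2.imwrite('pics/w19c.png',cv2.resize(a,None,fx=2.3,fy=2.3,interpolation=cv2.INTER_CUBIC))
```

```text
(no output)
```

View pics/w19c.png

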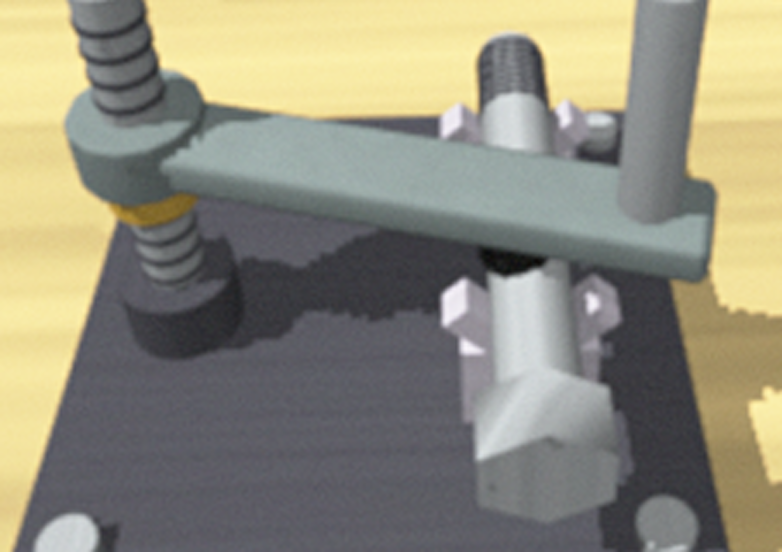

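The low view shows the black rubber pad under the arm, sitting on the bolt shank (crop (513,260)), with the bolt still in both Vs. I check the arm height from several cameras.

Run:
```python
from h import *
fs={n:grab(n) for n in("side","top","wrist")}
save(fs["side"],"s10.png",(235,200,335,300),6)
save(fs["top"],"t5.png",(280,150,370,240),6.5)
import pickle;pickle.dump(fs,open('fs.pkl','wb'))
s=sense();print(s['time'])
```

```text
24.55
```

View pics/s10.png

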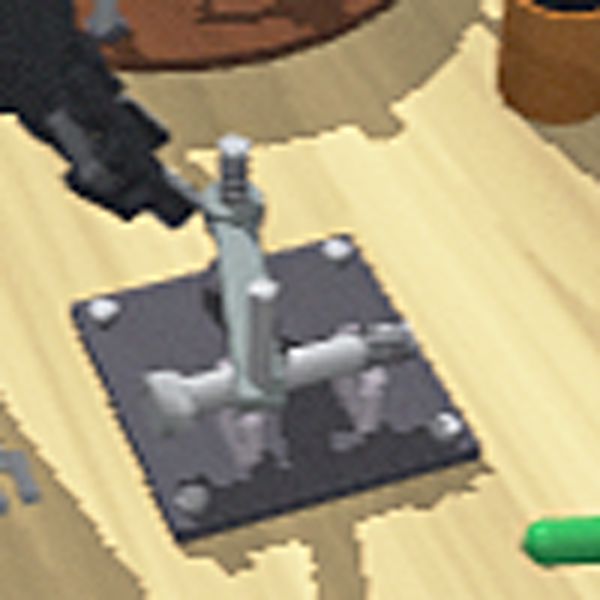

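View pics/t5.png

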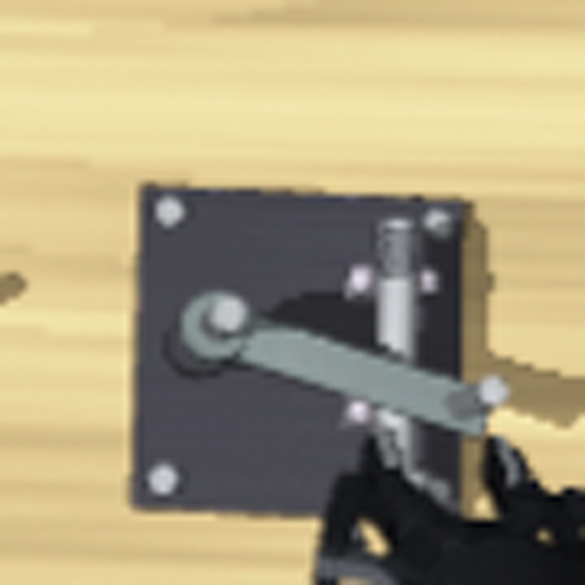

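Run:
```python
from h import *
import pickle
from scipy.optimize import least_squares
fs=pickle.load(open('fs.pkl','rb'))
S=lambda u,v:(235+(u+.5)/6-.5,200+(v+.5)/6-.5)
T=lambda u,v:(280+(u+.5)/6.5-.5,150+(v+.5)/6.5-.5)
Wf=lambda u,v:(511-((u+.5)/1.5-.5),383-((v+.5)/1.5-.5))
obs={"stud":dict(side=S(235,145),top=T(229,313),wrist=Wf(226,262)),"pin":dict(side=S(263,290),top=T(493,391),wrist=Wf(473,264)),
"thread end top":dict(side=S(405,325),top=T(398,220))}
for k,o in obs.items():
  fun=lambda p:np.concatenate([(w2px(fs[n],p)-o[n]) for n in o])
  r=least_squares(fun,[.48,-.3,.1]);print(k,np.round(r.x,4),np.round(r.fun,1))
  obs[k]=r.x
d=obs["pin"]-obs["stud"];print(d,np.hypot(*d[:2]),np.degrees(np.arctan2(d[1],d[0])))
```

```text
stud [ 0.4911 -0.2249  0.1246] [ 0.5  0.7  1.5 -0.3  0.5 -0.1]
pin [ 0.4538 -0.3445  0.1443] [ 0.   0.2  1.6  0.2  0.4 -0. ]
thread end top [ 0.5492 -0.3149  0.06  ] [ 0.3 -0.1 -0.1  0.3]
[-0.03728418 -0.11953238  0.01975596] 0.1252122174659471 -107.32358540484829
```

Stud and pin tops triangulate to a relative height of 19.8 mm, so the pin top is at about 147 mm and the arm is fully down with the pad on the shank. To be sure the bolt is really clamped, I'll gently nudge its thread end along its axis with closed fingers. A loose bolt would slide at about 2–3 N. First I move there, unwinding the wrist.

Request:
move_arm:
  rows:
    - [0,0,1.5,0,8,0,0.5]
    - [0,0,1.5,0,8,0,0.2]
    - [0,0,1.5,0,8,0,0]
    - [0,0,1,0,8,0,0]
    - [0,0,0,0,4.6,-4,0]
    - [2,-0.2,0,0,0,-8,0]
    - [2,-0.2,0,0,0,-8,0]
    - [2,-0.2,0,0,0,-8,0]
    - [2.5,-0.2,0,0,0,-8,0]
    - [2.5,-0.2,0,0,0,-8,0]
    - [2.5,-0.2,0,0,0,-8,0]
    - [2.5,-0.2,0,0,0,-8,0]

```text
time: 25.75
ee_pos: [0.543, -0.3168, 0.3025]
orientation: [-179.0, 0.1, 117.4]
wrist_force: [-0.1, -0.9, 0.2]
grip_width: 0.0
```

Request:
move_arm:
  rows:
    - [2,-0.3,0,0,0,-8,0]
    - [2,0,0,0,0,-8,0]
    - [0,0,0,0,0,-8,0]
    - [0,0,0,0,0,-3,0]
    - [0,0,0,0,0,0,0]

```text
time: 26.25
ee_pos: [0.5821, -0.3196, 0.3022]
orientation: [-179.1, 0.1, 90.7]
wrist_force: [0.6, 0.7, -0.1]
grip_width: -0.0002
```

Run:
```python
from h import *
f=grab("top"); save(f,"t6.png",(260,100,420,240),4.5)
s=sense();print(s['time'],s['ee_pos'],s['orientation'],s['wrist_force'],s['joint_pos'])
print(px2w(f,381,185,.02))
```

```text
26.3 [ 0.58194207 -0.31955469  0.30229296] [-1.79082185e+02  1.34809728e-01  9.08099832e+01] [-0.4321356   0.8969814  -0.49733231] [-38.73299375  21.96764544  77.7624139   -0.69705756  80.8925844
 -39.42782162]
[ 0.55696405 -0.4603022   0.02      ]
```

View pics/t6.png

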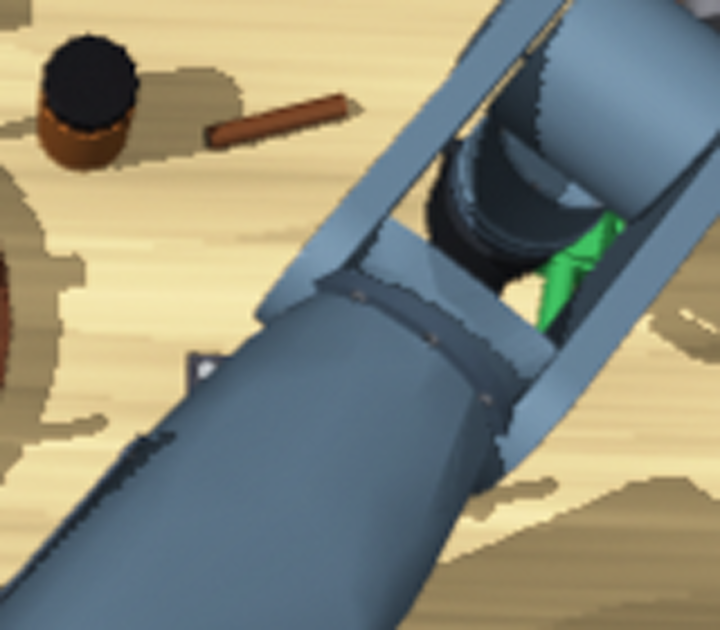

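Request:
move_arm:
  rows:
    - [0,0,-4,0,0,0,0]
    - [0,0,-4,0,0,0,0]
    - [0,0,-4,0,0,0,0]
    - [0,0,-4,0,0,0,0]
    - [0,0,-2,0,0,0,0]
    - [0,0,0,0,0,0,0]
    - [0,0,0,0,0,0,0]

```text
time: 27.0
ee_pos: [0.582, -0.3197, 0.1231]
orientation: [-179.1, 0.1, 90.8]
wrist_force: [0.7, 0.1, 0.5]
grip_width: 0.0001
```

Request:
move_arm:
  rows:
    - [-0.5,0,0,0,0,0,0]
    - [-0.4,0,0,0,0,0,0]
    - [0,0,0,0,0,0,0]
    - [0,0,0,0,0,0,0]

```text
time: 27.4
ee_pos: [0.5729, -0.3197, 0.1237]
orientation: [-179.2, 0.2, 90.7]
wrist_force: [0.1, 0.4, -1.0]
grip_width: -0.0001
```

Request:
move_arm:
  rows:
    - [-0.2,0,0,0,0,0,0]
    - [0,0,0,0,0,0,0]

```text
time: 27.6
ee_pos: [0.5706, -0.3194, 0.1227]
orientation: [-179.1, 0.1, 90.7]
wrist_force: [0.4, -0.4, -0.1]
grip_width: -0.0003
```

Request:
move_arm:
  rows:
    - [-0.2,0,0,0,0,0,0]
    - [0,0,0,0,0,0,0]

```text
time: 27.8
ee_pos: [0.5686, -0.3193, 0.1225]
orientation: [-179.1, 0.1, 90.7]
wrist_force: [0.1, -0.9, 0.0]
grip_width: -0.0
```

Run:
```python
from h import *
f=grab("wrist"); save(f,"w20.png",None,1.2)
f=grab("side"); save(f,"s11.png",(235,200,335,300),6)
s=sense();print(s['time'],s['ee_pos'],s['orientation'],s['wrist_force'])
```

```text
27.9 [ 0.56873432 -0.31936977  0.12253022] [-1.79132373e+02  9.94405078e-02  9.06931600e+01] [ 0.31752891  0.10181972 -0.06245947]
```

View pics/w20.png

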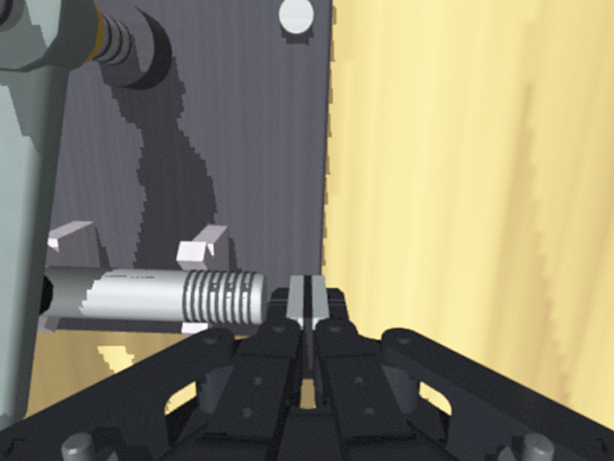

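View pics/s11.png

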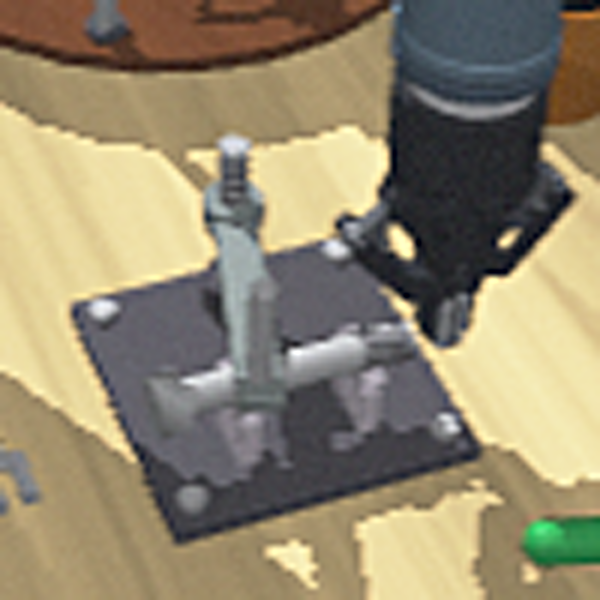

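Not touching yet: bolt end at column 265, finger at 272. I continue in small steps.

Request:
move_arm:
  rows:
    - [-0.2,0,0,0,0,0,0]
    - [0,0,0,0,0,0,0]

```text
time: 28.1
ee_pos: [0.5666, -0.3194, 0.1225]
orientation: [-179.1, 0.1, 90.7]
wrist_force: [1.5, 0.3, 0.2]
grip_width: -0.0002
```

Request:
move_arm:
  rows:
    - [-0.2,0,0,0,0,0,0]
    - [0,0,0,0,0,0,0]

```text
time: 28.3
ee_pos: [0.5645, -0.3194, 0.1226]
orientation: [-179.1, 0.1, 90.7]
wrist_force: [-0.1, 0.4, 0.1]
grip_width: 0.0001
```

Request:
move_arm:
  rows:
    - [-0.1,0,0,0,0,0,0]
    - [0,0,0,0,0,0,0]

```text
time: 28.5
ee_pos: [0.5637, -0.3194, 0.1226]
orientation: [-179.1, 0.1, 90.7]
wrist_force: [-0.4, 0.6, 0.9]
grip_width: -0.0003
```

Request:
move_arm:
  rows:
    - [-0.1,0,0,0,0,0,0]
    - [0,0,0,0,0,0,0]

```text
time: 28.7
ee_pos: [0.5629, -0.3194, 0.1227]
orientation: [-179.2, 0.1, 90.7]
wrist_force: [0.6, -1.0, -0.7]
grip_width: -0.0001
```

Request:
move_arm:
  rows:
    - [-0.1,0,0,0,0,0,0]
    - [0,0,0,0,0,0,0]

```text
time: 28.9
ee_pos: [0.5624, -0.3194, 0.1229]
orientation: [-179.2, 0.1, 90.7]
wrist_force: [5.2, 0.4, -0.0]
grip_width: -0.0
```

Request:
move_arm:
  rows:
    - [-0.1,0,0,0,0,0,0]
    - [0,0,0,0,0,0,0]

```text
time: 29.1
ee_pos: [0.5621, -0.3196, 0.1233]
orientation: [-179.3, 0.2, 90.7]
wrist_force: [6.6, -0.7, -1.1]
grip_width: -0.0002
```

Run:
```python
from h import *
f=grab("wrist"); save(f,"w21.png",None,1.2)
s=sense();print(s['time'],s['ee_pos'],s['wrist_force'])
```

```text
29.15 [ 0.56206419 -0.31957534  0.12323859] [ 7.07208627  0.12974694 -1.16751294]
```

View pics/w21.png

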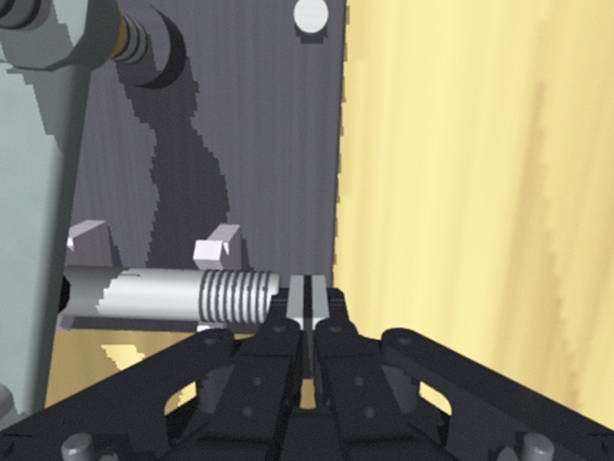

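The bolt end takes 7 N without sliding, so it is clamped. I back off and clear.

Request:
move_arm:
  rows:
    - [0.5,0,0,0,0,0,0]
    - [1.5,0,0,0,0,0,0]
    - [0.5,0,3,0,0,0,0]
    - [0,0,4,0,0,0,0]
    - [0,0,4,0,0,0,0]
    - [0,0,4,0,0,0,0]
    - [0,3,3,0,0,0,0]
    - [0,4,0,0,0,0,0]
    - [0,4,0,0,0,0,0]
    - [0,4,0,0,0,0,0]
    - [0,0,0,0,0,0,0]
    - [0,0,0,0,0,0,0]

```text
time: 30.35
ee_pos: [0.5856, -0.1686, 0.3026]
orientation: [-179.1, 0.1, 90.8]
wrist_force: [-0.2, -0.9, 0.1]
grip_width: 0.0001
```

Run:
```python
from h import *
f=grab("top"); save(f,"t7.png",None,1.5)
f=grab("side"); save(f,"s12.png",(190,130,345,300),4.4)
s=sense();print(s['time'],s['ee_pos'],s['wrist_force'])
```

```text
30.45 [ 0.585682   -0.17024085  0.3025158 ] [-0.30538762 -0.42607378  0.23199558]
```

View pics/t7.png

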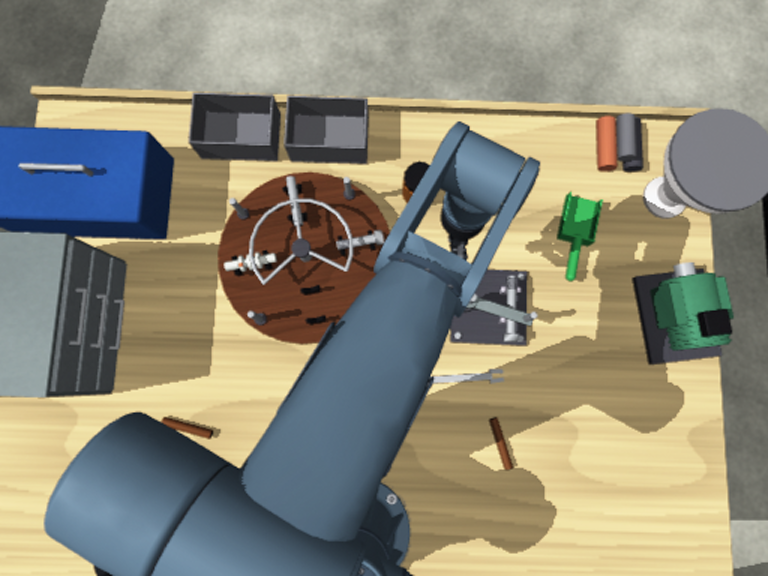

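View pics/s12.png

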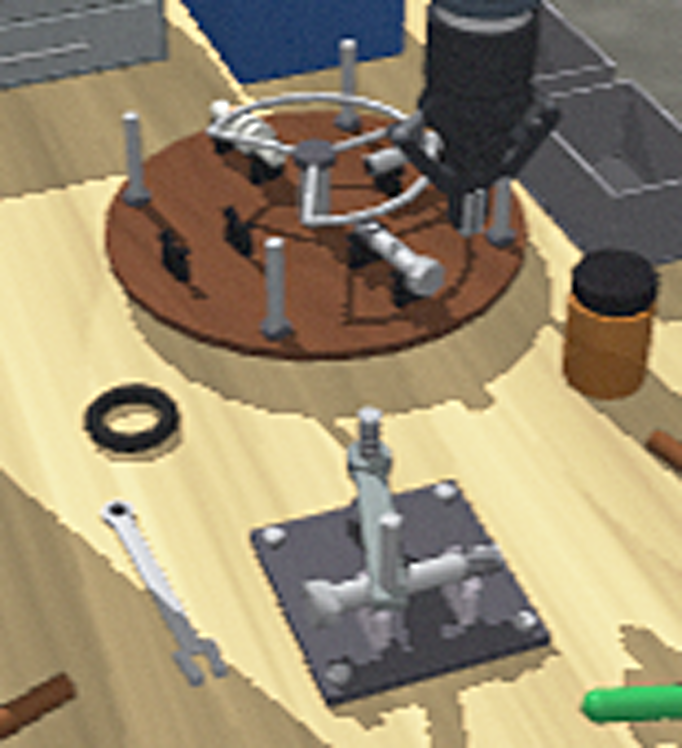

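The bolt lies in the cradle under the arm, the other three parts are in their pockets, the bystanders look unmoved, and the robot is clear. I hand the job in.

Run:
```python
from bench import workorder
print(workorder.sign_off())
```

```text
the job is handed in; nothing more can be done
None
```

The job is handed in: the long bolt lies in the middle of the V cradle with the clamp arm screwed down on it. It took about 30 s of the 72 s allowed, and the hand-in reports no verdict.

**What I did:** I turned the carousel about 126° counter-clockwise by one pin, which left it about 1° off square at the gap. I then lifted the long bolt out, laid it in the cradle and let go. Last, I pushed the clamp arm clockwise until about 16.5 N barely moved it, and it stayed put after release.

**Last checks:**
- **Bolt:** its middle measured about (0.488, −0.318), within roughly 2 mm of my cradle estimate.
- **Clamp:** the pad is on the shank, and the bolt's end took about 7 N along its axis without sliding, so it is held. I could not measure the pad's contact force directly.
- **Everything else:** the other three parts are in their pockets, the bystanders look unmoved, and the robot is clear of everything.

**What disagreed:**
- **Clamp angle:** the arm stopped at about 2.0 rad by my measure, close to the stated end stop, not about 1.75. From about 1.75 to 1.98 rad it took only 5 to 6 N, and the pin top ended near 147 mm instead of 149 mm. The pad therefore bears a little to the head side of the bolt's middle.
- **Cameras:** the top and side cameras differed by about 6 mm in y. I used the wrist camera to settle that.

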